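Loosen the coil clamp by its knurled thumbwheel

ROBOT

A 6-joint arm with a two-finger parallel gripper is mounted at the origin on a cart in front of the work surface, level with it; the furniture and walls round the work are solid. World frame = base frame: x ahead of the robot, y to its left, z up, the work surface at z = 0. Lengths are in m, angles in rad, forces in N, time in s.
With the tool pointing down it reaches from about 0.35 to 0.775 m from the base axis. Payload 5.5 kg.
Tool frame: the origin (TCP) lies midway between the tips of the shut fingers; the grasp point (between the pads) lies 19 mm behind it; x points along the fingers, y is the direction in which the jaws open and shut, and the axes are right-handed (so a half turn about x gives the same grasp; the last joint's range is limited). The gripper opens to 85 mm and grips with 20 to 120 N. Pads are 22 mm wide; open, the fingers measure 114 mm over their backs; the gripper's body (76 mm by 85 mm) begins 54 mm behind the grasp point. The pads swing forward as they close: fully open they stand 13 mm farther back than shut.
Start: joints at [1.185, 0.313, 0.046, 1.304, 0, 1.431], TCP at [0.14, 0.558, 0.231] pointing down, gripper open.
Joint ranges: [-2.76, 2.76], [-0.86, 1.69], [-1.03, 1.26], [-2.2, 2.34], [-1.47, 1.5], [-3.14, 3.14]. Speed limits (rad/s): [2.57, 2.57, 3.14, 3.14, 3.14, 3.14].

INTERFACE

Orientations are given as a unit quaternion [w, x, y, z].
In Python, from cell import readout, eyes, robot gives the robot as it stands.
- The arm moves only by the tool jog_arm, never from a script. Its argument "motion" is a list of rows, each an object with "offset": the shift along the world's x, y, z scaled (see below), a list of three; "yaw": the turn about the world's z scaled (see below); "claw": the opening, from -1 (shut) to 1 (fully open). A call has 1 to 20 rows; each row shifts and turns the commanded pose from where the row before left it; what a row does not reach is not made up. The controller multiplies each number of a shift by 0.03 m and each number of a turn by 180 degrees. A row lasts 1/12 s, in which the tool goes at most 41.7 mm and 7.16 degrees, less where a joint would pass 70% of its speed; a pose out of reach is approached as far as the arm can. A call with a number of a shift or a turn outside -1 to 1 is refused whole. A call with a gripper value outside its range is refused whole. The fingers move at their own pace and stop on an object; "force" is the grip in N (left out, the last holds). Time passes only in rows, so rows that do not move let the fingers close. It gives the time, the measured TCP pose, the force and the opening at its end, in the units of the state.
- readout.get_state(): the state, without advancing time (a new reading comes with each control period).
- eyes.read_camera(name): name is "scene" or "side" or "wrist"; returns a dict with "image" (384x512x3 uint8, red, green, blue), "camera_matrix" (3x3 intrinsics, pixels), "k1" (the pictures are not rectified: a ray, as slopes to the right and down, at radius r is drawn at 1 + k1 r^2 times it, then the intrinsics apply), "rvec" (rotation vector, rad) and "tvec" (3), from world to camera coordinates, as OpenCV has them. Camera axes: x right, y down, z forward; pixel columns grow to the right and rows downward; lengths in m; the calibration is good to about 2 mm. A picture is of the moment at which its call begins. There is no depth.
- robot.hand_in(): hands the job in, once; it reports no verdict.
The state is a dict: "clock": time; "q": joint angles; "qd": joint speeds; "effort": joint torques, N m; "tool_pos": TCP position; "tcp_rot": TCP orientation; "wrist_force": force on the tool from outside, world axes, zero at the start; "torque": the same for the moment, N m; "gripper_width": opening from 0.0 (shut) to 1.0 (fully open).
Only numpy, scipy, OpenCV 4.12 (cv2) and the standard library are available. Lean on these libraries where they do the work, as an engineer would, in place of code of your own. Each camera call takes 0.05 s, during which the arm holds its last target.

TASK

Loosen the coil clamp without gripping anything: with a fingertip on the knurled rim, roll the brass thumbwheel over its top towards the clamp's front side (the way the arrow points), stroke by stroke, until its white mark comes up to the red pointers, and from there two full turns more, stopping with the white mark up at the red pointers again. Press only lightly, then take the hand away; the coil must stay standing where it is between the jaws, and the things round the clamp stay where they are.

Things in the scene. Friction and masses are not known exactly. Their poses are not given: they have to be found in the camera images.
- coil_clamp: Coil clamp fixed to the bench, grey base plate 90 x 200 x 12 mm. Origin: centre of the underside. Own axes: z up, y along the screw from the thumbwheel towards the coil and the fixed jaw, -x is the front side (roughly towards the robot). Its place and yaw differ each time.
- wheel_axle (a point): Centre of the brass thumbwheel: solid knurled cylinder, 56 mm diameter, 24 mm wide, centre 46 mm above the bench, axle level along the clamp's y axis (this frame is parallel to the clamp's). It only turns and cannot be lifted or shifted. Friction holds it where it is left; about 1.5 N along the rim turns it, so a press of 3 to 10 N rolls it without slip.
- pointer (a point): Top of the wheel's rim, 74 mm above the bench, midway between the two small red pointers (does not move). They sit on top of two round aluminium cheeks beside the wheel, 43 mm in diameter, 10 mm thick, on the same axle line, so the rim stands 6.5 mm proud of the cheeks over its upper half (5 mm above the pointers).
- white_mark (a point): The white mark on the rim (5 mm wide, across the whole rim and down the wheel's edge); this point turns with the wheel at 28 mm from the axle.
- thumbwheel (a joint): Wheel angle, rad. 0: white mark at the top. Grows when loosening: the top of the rim moves to the clamp's -x side, 28 mm per rad. Starts between -1.8 and -0.4: mark on the far (+x) side, short of the pointers. It counts on over full turns (6.283), so the mark is up again at 6.283 and at 12.566. Stops lie at -3 and 16.
- moving_jaw (a joint): Travel of the aluminium jaw between wheel and coil, m, driven by the screw: 3 mm for each turn of the wheel, growing as it backs away from the coil towards the wheel.
- clamped_coil: Wound coil (white flanges, orange wire, about 42 x 41 x 53 mm) standing loose between the jaws on the base plate, top 65 mm above the bench, its centre 85 mm from the wheel's centre along the clamp's y axis. Origin: centre of its underside. Not to be moved.
- spare_coil: Another orange wound coil, 45 x 47 x 56 mm, standing loose on the bench beyond the clamp. Origin: centre of the underside. Bystander.
- half_shell: Loose pressed aluminium half shell, 46 x 36 x 13 mm, on the bench left of the clamp. Origin: centre of the underside. Bystander.
- brass_bracket: Loose brass Z bracket, 72 x 44 x 17 mm, on the bench right of the clamp, past its wheel end. Origin: centre of the underside. Bystander.

How it is judged:
By the outcome, as a careful person would: the job done as asked, in the order asked, and still so for the second after the job is handed in, with the robot touching nothing.
It also fails if it takes over 67 s, if anything falls off the work surface, if the arm or the gripper's body presses on something with over 40 N, if the wrist force passes 120 N, or if a joint passes its speed limit or range.

## Working session

There is one attempt and no reset: what is moved stays moved. The work goes in short steps, Python scripts to look and compute and a tool call to move; the robot and the scene stay as the last step left them, time stands still between calls to the robot, and variables do not carry over. Pictures are saved under pics/ and viewed, and the job is handed in when it is done.

Besides the shell and the picture viewer there is one more tool, called after "Request:" as a command line: name --argument value ..., lists and objects as JSON in quotes. jog_arm: Moves the arm, as the interface text tells. Shifts and turns lie within -1 to 1; 1 stands for 0.03 m of shift or 180 degrees of turn. Its arguments: {"type":"object","properties":{"motion":{"type":"array","items":{"type":"object","properties":{"offset":{"type":"array","items":{"type":"number","minimum":-1,"maximum":1}},"yaw":{"type":"number","minimum":-1,"maximum":1},"claw":{"type":"number"}}}},"force":{"type":"number"}},"required":["motion"]}

```bash
ls; mkdir -p pics; python3 - <<'E'
from cell import readout, eyes, robot
import cv2
s=readout.get_state(); print({k:(v if not hasattr(v,'round') else v) for k,v in s.items()})
for n in ["scene","side","wrist"]:
    r=eyes.read_camera(n); cv2.imwrite(f"pics/{n}0.png",r["image"][:,:,::-1])
    print(n,r["camera_matrix"],r["k1"],r["rvec"],r["tvec"])
E
```

```text
pics
{'clock': 0.0, 'q': array([1.18539996e+00, 3.14020648e-01, 4.49543501e-02, 1.30360574e+00,
       2.95927159e-05, 1.43117616e+00]), 'qd': array([0.00071056, 0.00047863, 0.00081357, 0.000174  , 0.00098528,
       0.00069039]), 'effort': array([ 2.35735155e-03, -4.80625427e+01,  2.98531294e+01,  1.93099090e-02,
        1.12623632e-04,  1.29372417e-06]), 'tool_pos': array([0.13971563, 0.5572268 , 0.23038729]), 'tcp_rot': array([ 0.70159181,  0.08603871,  0.7019562 , -0.08731417]), 'wrist_force': array([-0.30290876, -0.44857438,  0.40237914]), 'torque': array([-0.0016206 , -0.01526696,  0.01185509]), 'gripper_width': 1.0007508784949666}
scene [[367.35972977   0.         259.34191909]
 [  0.         367.35972977 188.19809933]
 [  0.           0.           1.        ]] 0.028352691646202802 [ 1.24701298 -2.0500324   1.14294517] [0.30132906 0.33554764 0.51124145]
side [[434.20155289   0.         249.80812111]
 [  0.         434.20155289 187.65918894]
 [  0.           0.           1.        ]] -0.057025204585062994 [ 0.01033117  2.74414935 -1.50386395] [0.55441512 0.06224489 1.0620259 ]
wrist [[276.62756436   0.         257.03681063]
 [  0.         276.62756436 191.58874468]
 [  0.           0.           1.        ]] -0.04199735794019416 [-2.27330687 -1.77386071 -0.27513671] [-0.57414687 -0.03866816  0.37935424]
```

View pics/scene0.png

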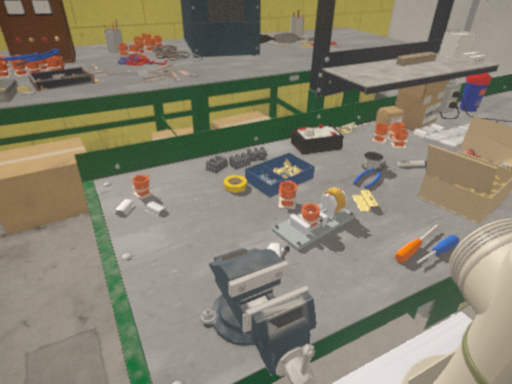

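View pics/side0.png

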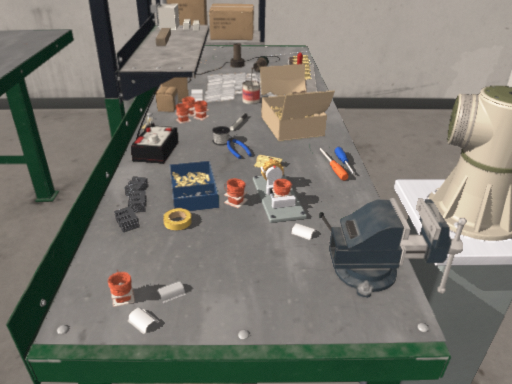

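View pics/wrist0.png

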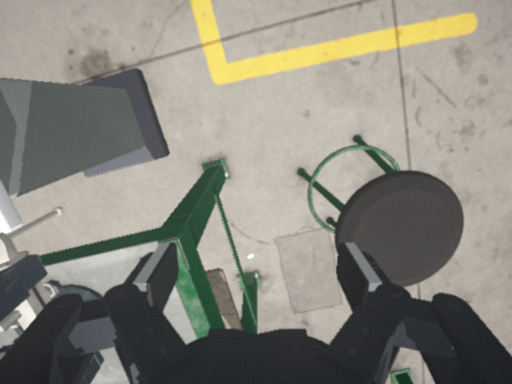

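```bash
python3 - <<'E'
import cv2
a=cv2.imread("pics/scene0.png")[165:255,250:390]; cv2.imwrite("pics/scene0c.png",cv2.resize(a,None,fx=5.5,fy=5.5,interpolation=cv2.INTER_CUBIC))
a=cv2.imread("pics/side0.png")[140:240,210:330]; cv2.imwrite("pics/side0c.png",cv2.resize(a,None,fx=6,fy=6,interpolation=cv2.INTER_CUBIC))
E
```

```text
(no output)
```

View pics/scene0c.png

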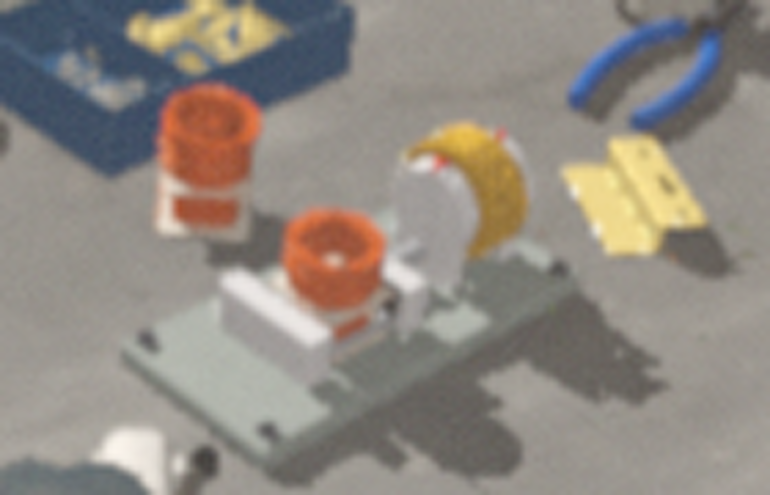

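View pics/side0c.png

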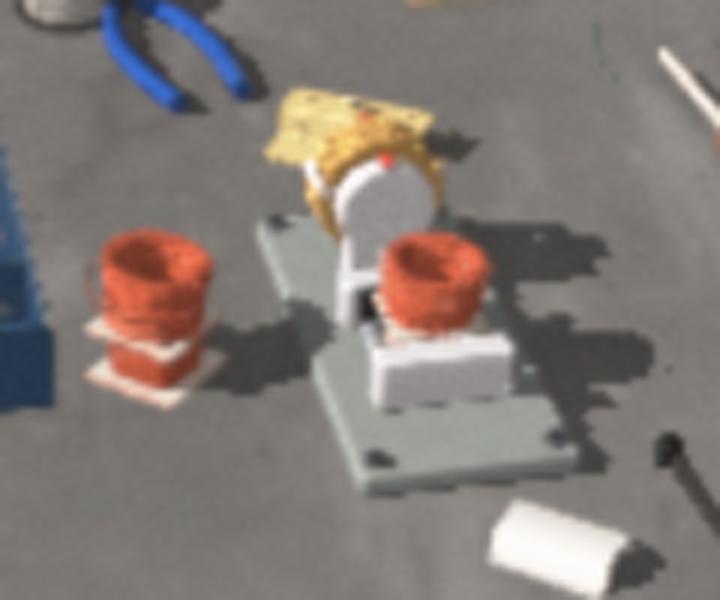

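```bash
cat > h.py <<'E'
import numpy as np, cv2
from scipy.optimize import least_squares
def cam(r): return dict(K=np.array(r["camera_matrix"]),k=r["k1"],R=cv2.Rodrigues(np.array(r["rvec"],float))[0],t=np.array(r["tvec"],float).ravel())
def proj(c,P):
    p=np.asarray(P)@c["R"].T+c["t"]; s=p[...,:2]/p[...,2:]; s=s*(1+c["k"]*(s**2).sum(-1,keepdims=True))
    return s*[c["K"][0,0],c["K"][1,1]]+[c["K"][0,2],c["K"][1,2]]
def tri(obs,x0=(0.5,0.1,0.05)):
    s=least_squares(lambda x:np.concatenate([proj(c,x)-p for c,p in obs]),x0); return s.x,np.abs(s.fun).max()
def onz(c,p,z):
    s=least_squares(lambda x:proj(c,np.r_[x,z])-p,(0.5,0.1)); return s.x
E
python3 - <<'E'
from cell import eyes
from h import *
import pickle
C={n:cam(eyes.read_camera(n)) for n in ["scene","side"]}; pickle.dump(C,open("C.pkl","wb"))
S=lambda u,v:np.array([250+u/5.5,165+v/5.5]); D=lambda u,v:np.array([210+u/6,140+v/6])
for nm,a,b in [("ptr_near",S(440,162),D(387,160)),("ptr_far",S(502,133),D(366,118)),("cornerFL",S(262,455),D(577,450)),("cornerBL",S(122,350),D(365,482)),("coiltop",S(335,238),D(438,258))]:
    print(nm,tri([(C["scene"],a),(C["side"],b)]))
for nm,z,a in [("FL",.012,S(262,455)),("BL",.012,S(122,350)),("FR",.012,S(580,270)),("p1",.069,S(440,162)),("p2",.069,S(502,133)),("half",.005,S(135,460)),("spare",0.,S(205,225)),("br",0,S(630,200))]: print("scene",nm,onz(C["scene"],a,z))
for nm,z,a in [("FL",.012,D(577,450)),("BL",.012,D(365,482)),("BR",.012,D(260,220)),("p1",.069,D(387,160)),("p2",.069,D(366,118)),("half",.005,D(560,550)),("spare",0.,D(155,375)),("br",0,D(350,130)),("brbot",0,D(310,165))]: print("side",nm,onz(C["side"],a,z))
E
```

```text
ptr_near (array([ 0.49064291, -0.11022392,  0.06794522]), np.float64(0.2553196254596628))
ptr_far (array([ 0.49763159, -0.14983622,  0.06720031]), np.float64(0.46976981967625875))
cornerFL (array([0.42028944, 0.02207491, 0.00957959]), np.float64(0.37784540323070814))
cornerBL (array([0.50550903, 0.03790152, 0.00667995]), np.float64(0.07871263385104044))
coiltop (array([ 0.47342812, -0.04388439,  0.05964974]), np.float64(0.13812322677244993))
scene FL [0.41727663 0.02463042]
scene BL [0.49962232 0.04159772]
scene FR [ 0.45733532 -0.17206699]
scene p1 [ 0.490146   -0.10992512]
scene p2 [ 0.49689638 -0.14937614]
scene half [0.44401273 0.0670704 ]
scene spare [ 0.57653401 -0.04819631]
scene br [ 0.5029906  -0.24476051]
side FL [0.42103487 0.02386335]
side BL [0.50611261 0.04468966]
side BR [ 0.54322725 -0.15207013]
side p1 [ 0.49069242 -0.10706598]
side p2 [ 0.49767762 -0.14400759]
side half [0.43355503 0.07848057]
side spare [ 0.58910267 -0.04610071]
side br [ 0.49717321 -0.25707027]
side brbot [ 0.51791222 -0.22276615]
```

```bash
python3 - <<'E'
from cell import readout
from h import *
import pickle
from scipy.spatial.transform import Rotation as Ro
C=pickle.load(open("C.pkl","rb"))
print("vise", tri([(C["scene"],np.array([216,259.])),(C["side"],np.array([333,215.]))]),tri([(C["scene"],np.array([278,250.])),(C["side"],np.array([392,203.]))]))
s=readout.get_state(); q=s["tcp_rot"]; R=Ro.from_quat([q[1],q[2],q[3],q[0]]).as_matrix(); print(R.round(3))
E
```

```text
vise (array([0.389103  , 0.21190155, 0.11488354]), np.float64(14.757413033241676)) (array([0.28680021, 0.16317565, 0.15656809]), np.float64(6.035366130027626))
[[-0.     0.243  0.97 ]
 [-0.001  0.97  -0.243]
 [-1.    -0.001 -0.   ]]
```

Request:
jog_arm --motion '[{"offset": [0.6,-0.3,0.5],"yaw": -0.018,"claw": -1},{"offset": [1,-0.8,0.4],"yaw": -0.018,"claw": -1},{"offset": [1,-0.8,0.3],"yaw": -0.018,"claw": -1},{"offset": [1,-0.8,0.3],"yaw": -0.018,"claw": -1},{"offset": [1,-0.8,0.3],"yaw": -0.018,"claw": -1},{"offset": [1,-0.8,0.2],"yaw": -0.018,"claw": -1},{"offset": [1,-0.8,0],"yaw": -0.018,"claw": -1},{"offset": [1,-0.9,0],"yaw": -0.018,"claw": -1},{"offset": [0.5,-1,0],"yaw": -0.018,"claw": -1},{"offset": [0.4,-1,0],"yaw": -0.018,"claw": -1},{"offset": [0.4,-1,0],"yaw": -0.018,"claw": -1},{"offset": [0.4,-1,0],"yaw": -0.018,"claw": -1},{"offset": [0.4,-1,0],"yaw": -0.018,"claw": -1},{"offset": [0.4,-1,-0.2],"yaw": -0.018,"claw": -1},{"offset": [0.4,-1,-0.2],"yaw": -0.018,"claw": -1},{"offset": [0.4,-1,-0.2],"yaw": -0.018,"claw": -1},{"offset": [0.4,-1,-0.2],"yaw": -0.018,"claw": -1},{"offset": [0.3,-1,-0.3],"yaw": -0.018,"claw": -1},{"offset": [0,-1,-0.3],"yaw": -0.018,"claw": -1},{"offset": [0,-0.8,-0.3],"yaw": -0.018,"claw": -1}]'

```text
clock: 1.92
tool_pos: [0.4882, 0.0216, 0.2397]
tcp_rot: [0.545, 0.45, 0.545, -0.45]
wrist_force: [0.9, -0.9, 1.1]
gripper_width: -0.002
```

```bash
python3 - <<'E'
from cell import eyes,readout
import cv2
from scipy.spatial.transform import Rotation as Ro
from h import *
import pickle
s=readout.get_state(); q=s["tcp_rot"]; R=Ro.from_quat([q[1],q[2],q[3],q[0]]).as_matrix(); print(s["tool_pos"],R.round(3),s["q"].round(3),s["wrist_force"].round(2))
r=eyes.read_camera("wrist"); cv2.imwrite("pics/w1.png",r["image"][:,:,::-1]); pickle.dump(cam(r),open("w1.pkl","wb"))
print(-cam(r)["R"].T@cam(r)["t"])
E
```

```text
[0.48819326 0.0216427  0.23973446] [[ 0.     0.982  0.189]
 [-0.     0.189 -0.982]
 [-1.    -0.     0.   ]] [-0.12   0.143 -0.152  1.275 -0.     1.261] [ 0.93 -0.91  1.08]
[0.47275172 0.09856566 0.3813284 ]
```

View pics/w1.png

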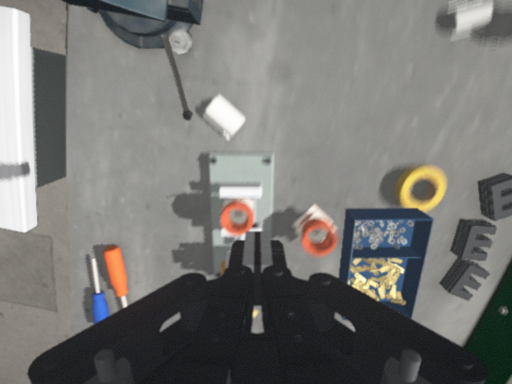

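```bash
python3 - <<'E'
from cell import eyes
import cv2
a=cv2.imread("pics/w1.png")[140:300,190:350]; cv2.imwrite("pics/w1c.png",cv2.resize(a,None,fx=3.7,fy=3.7,interpolation=cv2.INTER_CUBIC))
r=eyes.read_camera("scene")["image"][:,:,::-1]; cv2.imwrite("pics/s1.png",cv2.resize(r[120:260,230:400],None,fx=4,fy=4,interpolation=cv2.INTER_CUBIC))
E
```

```text
(no output)
```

View pics/w1c.png

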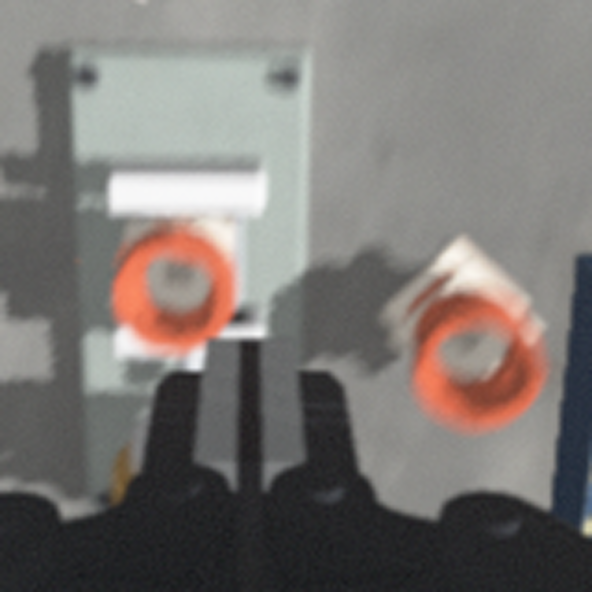

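View pics/s1.png

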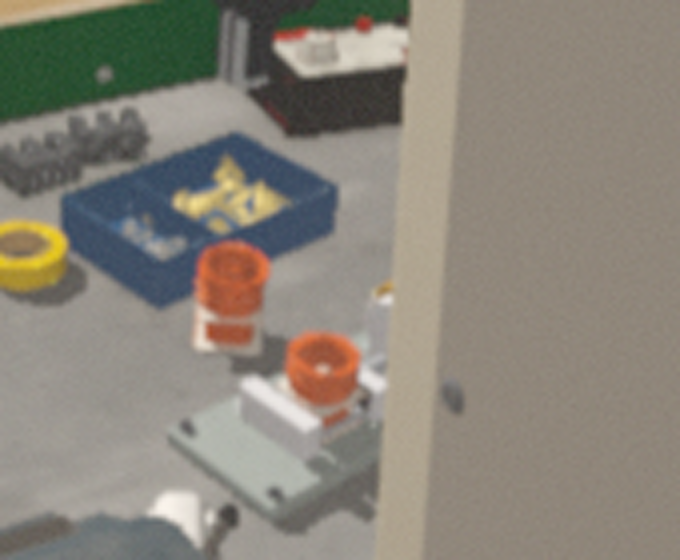

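Request:
jog_arm --motion '[{"offset": [0.1,-1,0],"yaw": 0,"claw": -1},{"offset": [0.1,-1,0],"yaw": 0,"claw": -1},{"offset": [0.1,-1,0],"yaw": 0,"claw": -1},{"offset": [0.1,-1,0],"yaw": 0,"claw": -1},{"offset": [0.1,-1,0],"yaw": 0,"claw": -1},{"offset": [0.1,-1,0],"yaw": 0,"claw": -1},{"offset": [0,-1,0],"yaw": 0,"claw": -1},{"offset": [0,0,0],"yaw": 0,"claw": -1}]'

```text
clock: 2.68
tool_pos: [0.5067, -0.1903, 0.2402]
tcp_rot: [0.546, 0.45, 0.545, -0.45]
wrist_force: [0.1, -0.2, 0.3]
gripper_width: 0.005
```

```bash
cat > shot.py <<'E'
import sys,pickle,cv2
from cell import eyes,readout
from h import *
def shot(name,tag,box,f):
    r=eyes.read_camera(name); x0,y0,x1,y1=box
    im=r["image"][y0:y1,x0:x1,::-1]; cv2.imwrite(f"pics/{tag}.png",cv2.resize(im,None,fx=f,fy=f,interpolation=cv2.INTER_CUBIC)); pickle.dump((cam(r),r["image"],(x0,y0,f)),open(tag+".pkl","wb"))
def st():
    s=readout.get_state(); print("t",round(s["clock"],2),"p",np.round(s["tool_pos"],4),"F",np.round(s["wrist_force"],2),"T",np.round(s["torque"],3))
E
python3 - <<'E'
from shot import *
st(); shot("wrist","w2",(0,0,512,384),1.5); shot("side","d2",(230,140,330,220),7)
E
```

```text
t 2.68 p [ 0.5067 -0.1903  0.2402] F [ 0.13 -0.21  0.26] T [-0.029 -0.032  0.04 ]
```

View pics/w2.png

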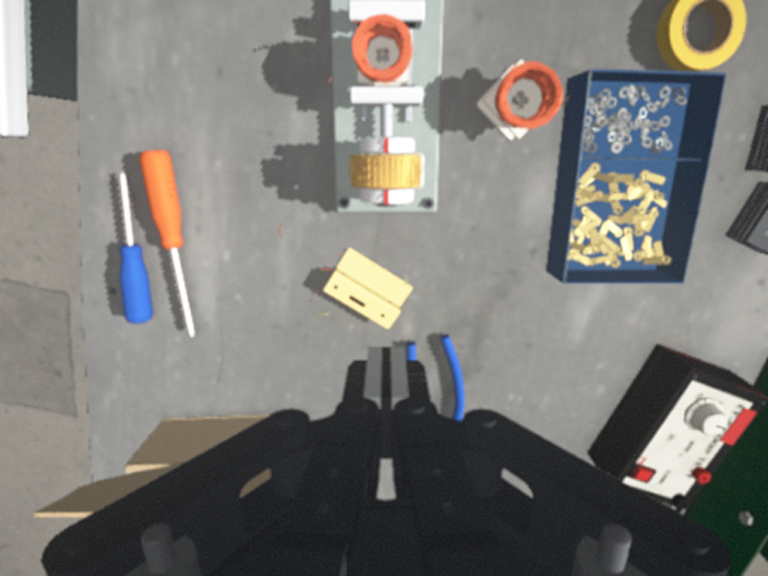

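View pics/d2.png

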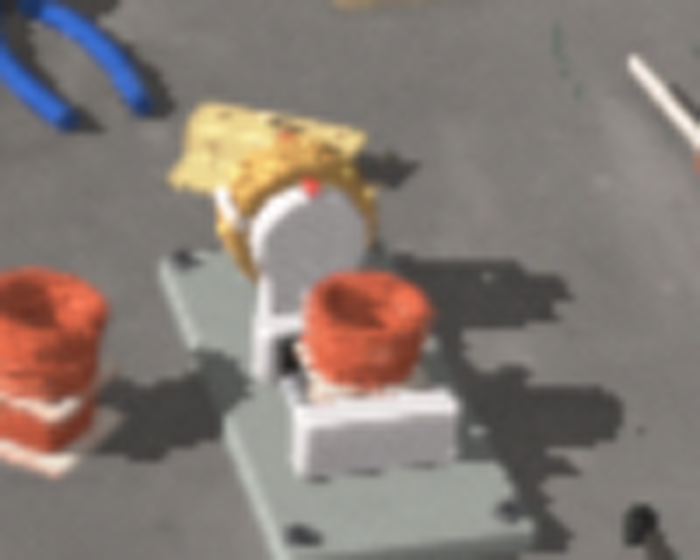

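```bash
python3 - <<'E'
import pickle,cv2
from h import *
c,im,_=pickle.load(open("w2.pkl","rb"))
a=im[80:150,205:305,::-1]; cv2.imwrite("pics/w2c.png",cv2.resize(a,None,fx=7,fy=7,interpolation=cv2.INTER_CUBIC))
E
```

```text
(no output)
```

View pics/w2c.png

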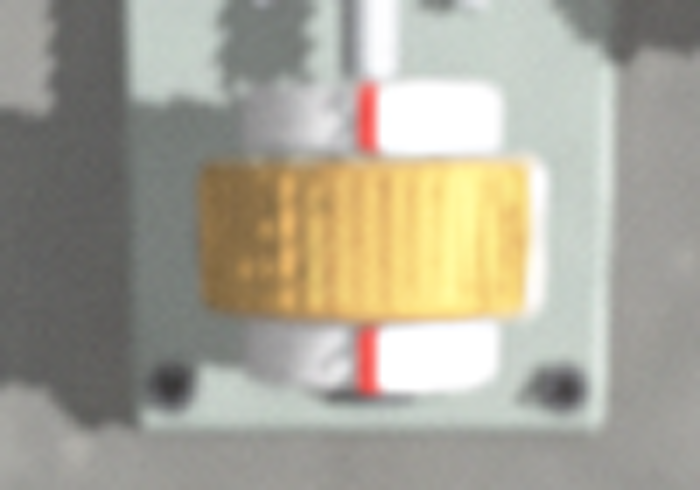

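```bash
python3 - <<'E'
import pickle
from h import *
c,im,_=pickle.load(open("w2.pkl","rb"))
P=lambda u,v:np.array([205+(u+.5)/7-.5,80+(v+.5)/7-.5])
a=onz(c,P(368,117),.069);b=onz(c,P(368,360),.069);print(a,b,(a+b)/2,np.degrees(np.arctan2(*(a-b)[::-1])))
w=[onz(c,P(u,v),.074) for u,v in[(368,160),(368,320)]];print(w,np.mean(w,0))
e=[onz(c,P(u,240),.046) for u in(197,548)];print(e,np.mean(e,0),np.linalg.norm(e[0]-e[1]))
pl=[onz(c,P(u,v),.012) for u,v in[(143,428),(605,428),(128,100),(612,100)]];print(pl,np.degrees(np.arctan2(*(pl[2]-pl[0])[::-1])),np.degrees(np.arctan2(*(pl[3]-pl[1])[::-1])),np.degrees(np.arctan2(*(pl[1]-pl[0])[::-1])))
# mark angle fit
d,im2,_=pickle.load(open("d2.pkl","rb"))
yaw=np.radians(10.5); ctr=np.r_[np.mean(w,0),.046]; X=np.r_[np.cos(yaw),np.sin(yaw),0];Y=np.r_[-np.sin(yaw),np.cos(yaw),0]
for th in np.arange(-90,-30,10):
  t=np.radians(th); m=ctr+28e-3*(-np.sin(t)*X+np.cos(t)*np.r_[0,0,1])
  print(th,"side crop",((proj(d,m+.012*Y)-[230,140]+.5)*7-.5).round(),"wrist crop",((proj(c,m)-[205,80]+.5)*7).round())
E
```

```text
[ 0.49010622 -0.10659249] [ 0.49708077 -0.14269175] [ 0.49359349 -0.12464212] 100.93508231799188
[array([ 0.49130346, -0.11281524]), array([ 0.49582301, -0.13620777])] [ 0.49356323 -0.12451151]
[array([ 0.46562713, -0.13081242]), array([ 0.52337583, -0.11965923])] [ 0.49450148 -0.12523582] 0.05881586786499681
[array([ 0.45867239, -0.16860283]), array([ 0.54473407, -0.15198742]), array([ 0.44670571, -0.11067972]), array([ 0.53273542, -0.09406282])] 101.67285638115926 101.70288999859748 10.927313140088488
-90 side crop [236. 243.] wrist crop [536. 236.]
-80 side crop [237. 232.] wrist crop [535. 237.]
-70 side crop [241. 220.] wrist crop [530. 238.]
-60 side crop [247. 209.] wrist crop [519. 239.]
-50 side crop [254. 199.] wrist crop [504. 240.]
-40 side crop [264. 190.] wrist crop [483. 241.]
```

Request:
jog_arm --motion '[{"offset": [0,0.75,-0.3],"yaw": 0,"claw": -1},{"offset": [-0.1,0.75,-0.8],"yaw": 0,"claw": -1},{"offset": [0,0.74,-1],"yaw": 0,"claw": -1},{"offset": [0,0,-1],"yaw": 0,"claw": -1},{"offset": [0,0,-1],"yaw": 0,"claw": -1},{"offset": [0,0,-0.7],"yaw": 0,"claw": -1},{"offset": [0,0,0],"yaw": 0,"claw": -1},{"offset": [0,0,0],"yaw": 0,"claw": -1}]'

```text
clock: 3.45
tool_pos: [0.502, -0.1172, 0.096]
tcp_rot: [0.546, 0.448, 0.548, -0.449]
wrist_force: [0.7, -0.1, -0.7]
gripper_width: 0.001
```

```bash
python3 - <<'E'
from shot import *
st(); shot("wrist","w3",(170,100,350,240),4); shot("side","d3",(230,140,330,220),7)
E
```

```text
t 3.45 p [ 0.502  -0.1172  0.096 ] F [ 0.69 -0.12 -0.66] T [ 0.024 -0.01  -0.017]
```

View pics/w3.png

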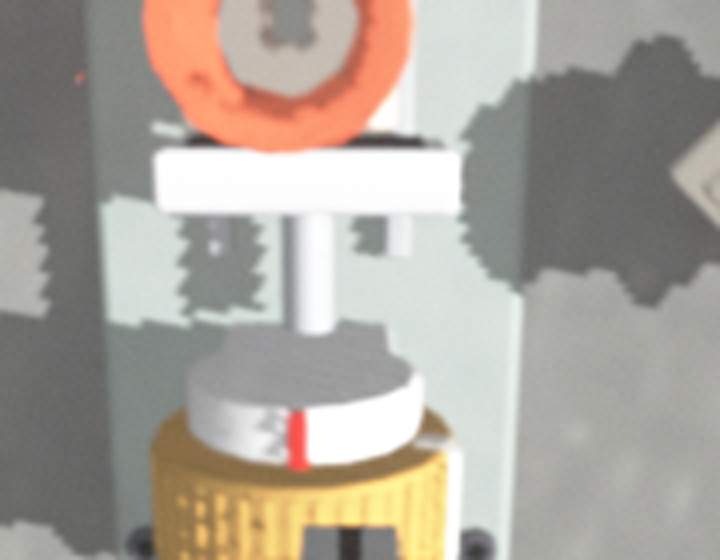

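View pics/d3.png

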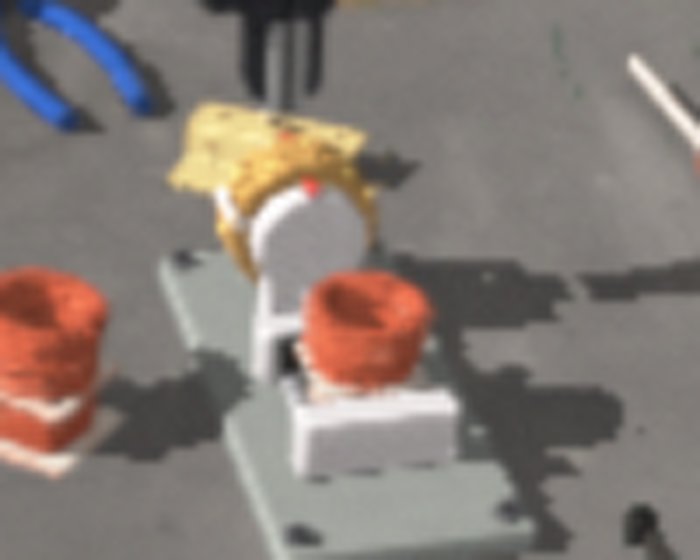

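Request:
jog_arm --motion '[{"offset": [0.03,-0.17,-0.4],"yaw": 0,"claw": -1},{"offset": [0,0,0],"yaw": 0,"claw": -1},{"offset": [0,0,0],"yaw": 0,"claw": -1}]'

```text
clock: 3.8
tool_pos: [0.5045, -0.1244, 0.0856]
tcp_rot: [0.547, 0.45, 0.545, -0.449]
wrist_force: [-0.2, 0.0, 0.6]
gripper_width: 0.001
```

Request:
jog_arm --motion '[{"offset": [0,0,-0.2],"yaw": 0,"claw": -1},{"offset": [0,0,0],"yaw": 0,"claw": -1}]'

```text
clock: 3.97
tool_pos: [0.504, -0.1241, 0.0785]
tcp_rot: [0.546, 0.449, 0.546, -0.449]
wrist_force: [-0.8, 0.3, 0.8]
gripper_width: -0.001
```

Request:
jog_arm --motion '[{"offset": [0,0,-0.05],"yaw": 0,"claw": -1},{"offset": [0,0,0],"yaw": 0,"claw": -1}]'

```text
clock: 4.13
tool_pos: [0.5038, -0.1241, 0.0768]
tcp_rot: [0.546, 0.449, 0.546, -0.449]
wrist_force: [0.4, 0.7, -0.8]
gripper_width: -0.003
```

Request:
jog_arm --motion '[{"offset": [0,0,-0.05],"yaw": 0,"claw": -1},{"offset": [0,0,0],"yaw": 0,"claw": -1}]'

```text
clock: 4.3
tool_pos: [0.5038, -0.1241, 0.0752]
tcp_rot: [0.546, 0.449, 0.546, -0.449]
wrist_force: [0.3, -0.0, 0.3]
gripper_width: 0.003
```

Request:
jog_arm --motion '[{"offset": [0,0,-0.04],"yaw": 0,"claw": -1},{"offset": [0,0,0],"yaw": 0,"claw": -1}]'

```text
clock: 4.47
tool_pos: [0.5037, -0.1241, 0.0739]
tcp_rot: [0.546, 0.449, 0.546, -0.449]
wrist_force: [-0.3, 0.3, 0.3]
gripper_width: 0.004
```

Request:
jog_arm --motion '[{"offset": [0,0,-0.03],"yaw": 0,"claw": -1},{"offset": [0,0,0],"yaw": 0,"claw": -1}]'

```text
clock: 4.63
tool_pos: [0.5042, -0.1241, 0.0737]
tcp_rot: [0.546, 0.449, 0.546, -0.449]
wrist_force: [-0.5, 0.8, 3.3]
gripper_width: 0.004
```

Request:
jog_arm --motion '[{"offset": [0,0,-0.02],"yaw": 0,"claw": -1},{"offset": [0,0,0],"yaw": 0,"claw": -1}]'

```text
clock: 4.8
tool_pos: [0.5046, -0.124, 0.0735]
tcp_rot: [0.547, 0.45, 0.546, -0.449]
wrist_force: [0.5, 1.7, 5.4]
gripper_width: -0.001
```

Request:
jog_arm --motion '[{"offset": [-0.105,-0.02,0],"yaw": 0,"claw": -1},{"offset": [-0.105,-0.02,0],"yaw": 0,"claw": -1},{"offset": [-0.105,-0.02,0],"yaw": 0,"claw": -1},{"offset": [-0.105,-0.02,0],"yaw": 0,"claw": -1},{"offset": [-0.105,-0.02,0],"yaw": 0,"claw": -1}]'

```text
clock: 5.22
tool_pos: [0.4896, -0.127, 0.0739]
tcp_rot: [0.547, 0.45, 0.545, -0.448]
wrist_force: [1.7, 3.2, 7.2]
gripper_width: 0.001
```

```bash
python3 - <<'E'
from shot import *
st(); shot("wrist","w4",(170,100,350,240),4); shot("side","d4",(230,140,330,220),7);st()
E
```

```text
t 5.22 p [ 0.4896 -0.127   0.0739] F [1.7  3.19 7.19] T [ 0.616 -0.263  0.027]
t 5.32 p [ 0.489  -0.1271  0.0739] F [-0.99  2.54  9.33] T [0.457 0.118 0.012]
```

View pics/w4.png

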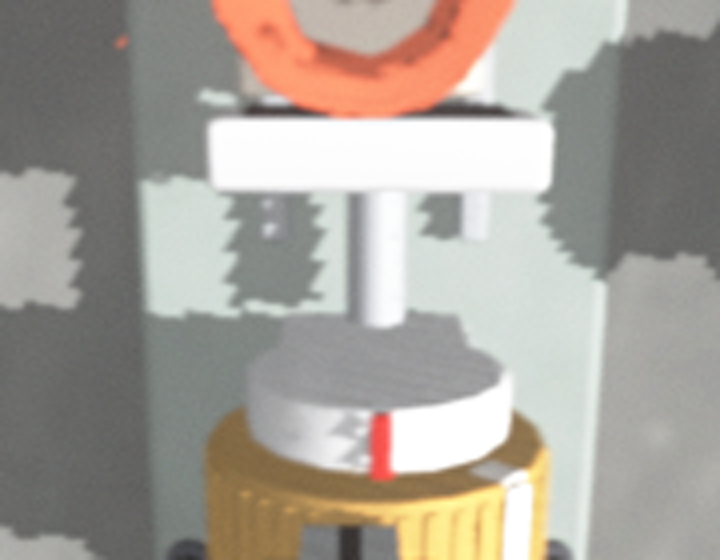

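View pics/d4.png

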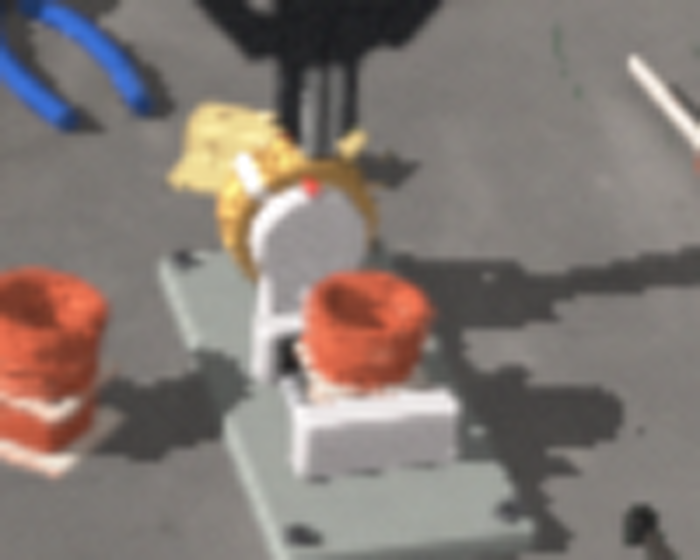

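```bash
cat > plan.py <<'E'
import numpy as np,sys,json
# s: along stroke (clamp -x), mm ; z mm
def stroke(h=6,r=26.8,f0=40,f1=40,n=12):
    P=[]
    L0=r*np.radians(f0);L1=r*np.radians(f1);T=L0+2*h+L1
    for a in np.linspace(0,T,n+1):
        if a<L0: f=(L0-a)/r; P.append((-h-r*np.sin(f),46+r*np.cos(f)))
        elif a<L0+2*h: P.append((-h+a-L0,46+r))
        else: f=(a-L0-2*h)/r; P.append((h+r*np.sin(f),46+r*np.cos(f)))
    return np.array(P)
def rows(P,yaw=11.0):
    d=np.diff(P,axis=0); c,s=np.cos(np.radians(yaw)),np.sin(np.radians(yaw))
    # cumulative rounding
    W=np.cumsum(np.c_[-c*d[:,0],-s*d[:,0],d[:,1]],0)/30; R=np.diff(np.vstack([[0,0,0],np.round(W,3)]),axis=0)
    return [[round(float(v),3)+0.0 for v in r] for r in R]
def pr(R): print(json.dumps([{"offset":r,"claw":-1} for r in R]))
E
python3 - <<'E'
from plan import *
S=stroke()
print(S.round(1).tolist())
# rest of present stroke
k=[p for p in stroke(n=24) if p[0]>6.5]
P=np.array([[5.3,72.3],[6.3,72.8]]+k); print(P.round(1).tolist()); pr(rows(P))
E
```

```text
[[-23.2, 66.5], [-19.9, 68.9], [-16.2, 70.8], [-12.3, 72.1], [-8.2, 72.7], [-4.1, 72.8], [0.0, 72.8], [4.1, 72.8], [8.2, 72.7], [12.3, 72.1], [16.2, 70.8], [19.9, 68.9], [23.2, 66.5]]
[[5.3, 72.3], [6.3, 72.8], [8.2, 72.7], [10.3, 72.5], [12.3, 72.1], [14.3, 71.5], [16.2, 70.8], [18.1, 69.9], [19.9, 68.9], [21.6, 67.8], [23.2, 66.5]]
[{"offset": [-0.033, -0.006, 0.017], "claw": -1}, {"offset": [-0.063, -0.013, -0.003], "claw": -1}, {"offset": [-0.067, -0.013, -0.009], "claw": -1}, {"offset": [-0.066, -0.012, -0.013], "claw": -1}, {"offset": [-0.065, -0.013, -0.019], "claw": -1}, {"offset": [-0.063, -0.012, -0.024], "claw": -1}, {"offset": [-0.061, -0.012, -0.028], "claw": -1}, {"offset": [-0.059, -0.012, -0.034], "claw": -1}, {"offset": [-0.056, -0.011, -0.037], "claw": -1}, {"offset": [-0.054, -0.01, -0.042], "claw": -1}]
```

Request:
jog_arm --motion '[{"offset": [-0.033,-0.006,0.017],"claw": -1},{"offset": [-0.063,-0.013,-0.003],"claw": -1},{"offset": [-0.067,-0.013,-0.009],"claw": -1},{"offset": [-0.066,-0.012,-0.013],"claw": -1},{"offset": [-0.065,-0.013,-0.019],"claw": -1}]'

```text
validation failed for argument at $.mo...
```

Request:
jog_arm --motion '[{"offset": [-0.063,-0.012,-0.024],"claw": -1},{"offset": [-0.061,-0.012,-0.028],"claw": -1},{"offset": [-0.059,-0.012,-0.034],"claw": -1}]'

```text
validation failed for argument at $.mo...
```

Request:
jog_arm --motion '[{"offset": [-0.033,-0.006,0.017],"yaw": 0,"claw": -1},{"offset": [-0.063,-0.013,-0.003],"yaw": 0,"claw": -1},{"offset": [-0.067,-0.013,-0.009],"yaw": 0,"claw": -1},{"offset": [-0.066,-0.012,-0.013],"yaw": 0,"claw": -1},{"offset": [-0.065,-0.013,-0.019],"yaw": 0,"claw": -1}]'

```text
clock: 5.73
tool_pos: [0.4795, -0.1292, 0.0723]
tcp_rot: [0.546, 0.449, 0.546, -0.449]
wrist_force: [0.2, 0.4, 5.6]
gripper_width: 0.0
```

```bash
sed -i 's/"offset":r,"claw"/"offset":r,"yaw":0,"claw"/' plan.py; python3 - <<'E'
from shot import *
st(); shot("wrist","w5",(170,100,350,240),4);st()
E
```

```text
t 5.73 p [ 0.4795 -0.1292  0.0723] F [0.16 0.44 5.55] T [ 0.079  0.009 -0.006]
t 5.78 p [ 0.4789 -0.1292  0.0721] F [-0.75 -0.68  5.53] T [-0.105  0.077  0.007]
```

View pics/w5.png

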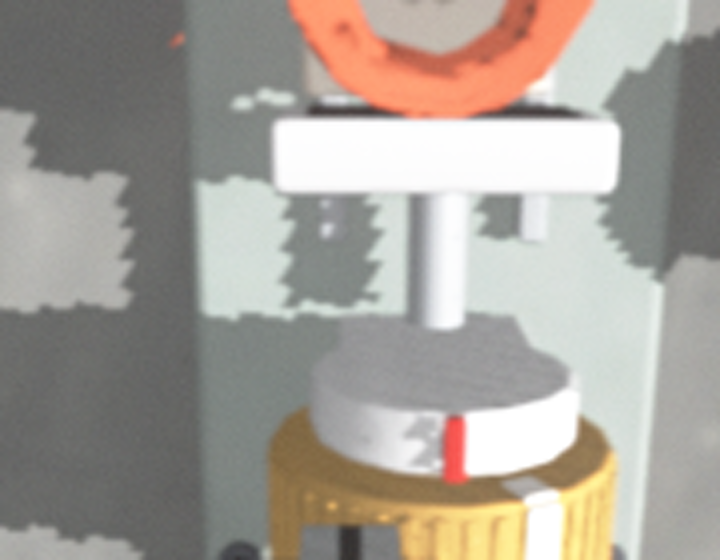

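Request:
jog_arm --motion '[{"offset": [-0.063,-0.012,-0.024],"yaw": 0,"claw": -1},{"offset": [-0.061,-0.012,-0.028],"yaw": 0,"claw": -1},{"offset": [-0.059,-0.012,-0.034],"yaw": 0,"claw": -1}]'

```text
clock: 6.03
tool_pos: [0.4735, -0.1302, 0.0694]
tcp_rot: [0.546, 0.449, 0.546, -0.449]
wrist_force: [-0.9, -0.0, 3.8]
gripper_width: 0.0
```

Request:
jog_arm --motion '[{"offset": [-0.056,-0.011,-0.037],"yaw": 0,"claw": -1},{"offset": [-0.054,-0.01,-0.042],"yaw": 0,"claw": -1}]'

```text
clock: 6.2
tool_pos: [0.4701, -0.1309, 0.0667]
tcp_rot: [0.546, 0.449, 0.546, -0.449]
wrist_force: [-1.1, -1.5, 4.5]
gripper_width: -0.0
```

```bash
python3 - <<'E'
from shot import *
st(); shot("wrist","w6",(170,100,350,240),4);st()
E
```

```text
t 6.2 p [ 0.4701 -0.1309  0.0667] F [-1.09 -1.48  4.51] T [-0.183  0.096 -0.051]
t 6.25 p [ 0.4697 -0.1308  0.0664] F [-1.44 -2.08  2.28] T [-0.324  0.143 -0.067]
```

View pics/w6.png

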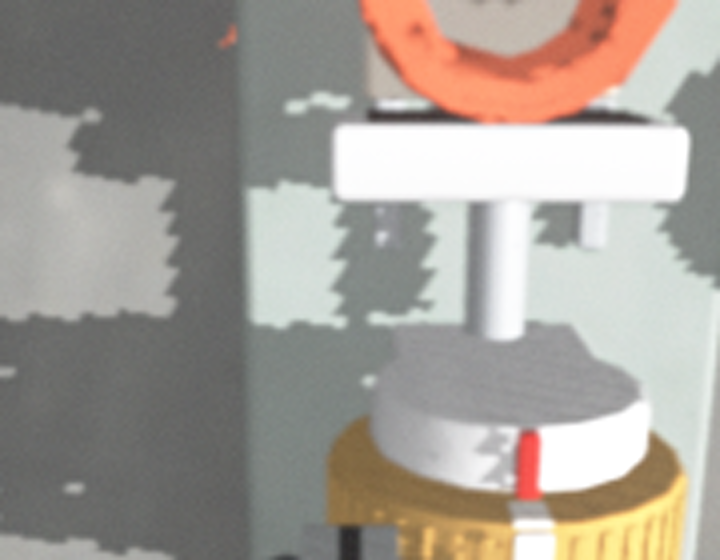

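```bash
python3 - <<'E'
from plan import *
S=stroke(n=12)
Rt=np.array([[23.2,66.5],[27,72],[18,83],[-8,85],[-30,78],[-27,71],[-27,71],S[0]])
pr(rows(Rt)); print(); pr(rows(S)); print(np.sum(rows(Rt),0)+np.sum(rows(S),0))
E
```

```text
[{"offset": [-0.124, -0.024, 0.183], "yaw": 0, "claw": -1}, {"offset": [0.294, 0.057, 0.367], "yaw": 0, "claw": -1}, {"offset": [0.851, 0.165, 0.067], "yaw": 0, "claw": -1}, {"offset": [0.72, 0.14, -0.234], "yaw": 0, "claw": -1}, {"offset": [-0.098, -0.019, -0.233], "yaw": 0, "claw": -1}, {"offset": [0.0, 0.0, 0.0], "yaw": 0, "claw": -1}, {"offset": [-0.124, -0.024, -0.149], "yaw": 0, "claw": -1}]

[{"offset": [-0.109, -0.021, 0.08], "yaw": 0, "claw": -1}, {"offset": [-0.121, -0.024, 0.062], "yaw": 0, "claw": -1}, {"offset": [-0.128, -0.025, 0.042], "yaw": 0, "claw": -1}, {"offset": [-0.133, -0.025, 0.022], "yaw": 0, "claw": -1}, {"offset": [-0.134, -0.027, 0.003], "yaw": 0, "claw": -1}, {"offset": [-0.135, -0.026, 0.0], "yaw": 0, "claw": -1}, {"offset": [-0.135, -0.026, 0.0], "yaw": 0, "claw": -1}, {"offset": [-0.134, -0.026, -0.003], "yaw": 0, "claw": -1}, {"offset": [-0.133, -0.026, -0.022], "yaw": 0, "claw": -1}, {"offset": [-0.128, -0.025, -0.042], "yaw": 0, "claw": -1}, {"offset": [-0.121, -0.023, -0.062], "yaw": 0, "claw": -1}, {"offset": [-0.109, -0.021, -0.08], "yaw": 0, "claw": -1}]
[-1.00000000e-03 -5.55111512e-17  1.00000000e-03]
```

Request:
jog_arm --motion '[{"offset": [-0.123,-0.024,0.182],"yaw": 0,"claw": -1},{"offset": [0.294,0.057,0.367],"yaw": 0,"claw": -1},{"offset": [0.851,0.165,0.067],"yaw": 0,"claw": -1},{"offset": [0.72,0.14,-0.234],"yaw": 0,"claw": -1},{"offset": [-0.098,-0.019,-0.233],"yaw": 0,"claw": -1},{"offset": [0.0,0.0,0.0],"yaw": 0,"claw": -1},{"offset": [-0.124,-0.024,-0.149],"yaw": 0,"claw": -1}]'

```text
clock: 6.83
tool_pos: [0.5167, -0.1212, 0.0671]
tcp_rot: [0.546, 0.45, 0.546, -0.448]
wrist_force: [11.1, 6.1, 18.2]
gripper_width: -0.004
```

```bash
python3 - <<'E'
from shot import *
st(); shot("wrist","w7",(170,100,350,240),4);st()
E
```

```text
t 6.83 p [ 0.5167 -0.1212  0.0671] F [11.07  6.06 18.23] T [ 1.533 -2.422  0.058]
t 6.88 p [ 0.5174 -0.1211  0.0674] F [4.57 3.81 6.1 ] T [ 0.837 -0.787 -0.037]
```

View pics/w7.png

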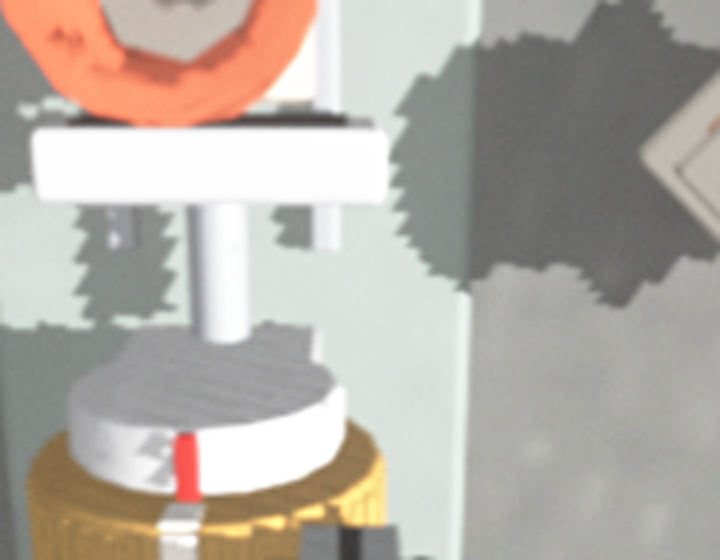

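Request:
jog_arm --motion '[{"offset": [-0.099,-0.019,0.085],"yaw": 0,"claw": -1},{"offset": [-0.121,-0.024,0.062],"yaw": 0,"claw": -1},{"offset": [-0.128,-0.025,0.042],"yaw": 0,"claw": -1}]'

```text
clock: 7.13
tool_pos: [0.5055, -0.1234, 0.0734]
tcp_rot: [0.546, 0.45, 0.546, -0.448]
wrist_force: [1.6, 2.7, 4.7]
gripper_width: 0.001
```

Request:
jog_arm --motion '[{"offset": [-0.133,-0.025,0.022],"yaw": 0,"claw": -1},{"offset": [-0.134,-0.027,0.003],"yaw": 0,"claw": -1},{"offset": [-0.135,-0.026,-0.005],"yaw": 0,"claw": -1}]'

```text
clock: 7.38
tool_pos: [0.4929, -0.1259, 0.0739]
tcp_rot: [0.546, 0.45, 0.546, -0.449]
wrist_force: [1.3, 3.8, 8.6]
gripper_width: 0.004
```

Request:
jog_arm --motion '[{"offset": [-0.135,-0.026,0.0],"yaw": 0,"claw": -1},{"offset": [-0.134,-0.026,-0.003],"yaw": 0,"claw": -1},{"offset": [-0.133,-0.026,-0.022],"yaw": 0,"claw": -1}]'

```text
clock: 7.63
tool_pos: [0.4803, -0.1284, 0.0727]
tcp_rot: [0.546, 0.449, 0.546, -0.449]
wrist_force: [1.2, 1.0, 4.0]
gripper_width: -0.0
```

Request:
jog_arm --motion '[{"offset": [-0.128,-0.025,-0.042],"yaw": 0,"claw": -1},{"offset": [-0.121,-0.023,-0.062],"yaw": 0,"claw": -1},{"offset": [-0.109,-0.021,-0.08],"yaw": 0,"claw": -1}]'

```text
clock: 7.88
tool_pos: [0.4697, -0.1308, 0.0665]
tcp_rot: [0.546, 0.449, 0.546, -0.45]
wrist_force: [-0.7, -0.3, 2.9]
gripper_width: -0.003
```

```bash
python3 - <<'E'
from shot import *
st(); shot("wrist","w8",(170,100,350,240),4); shot("side","d8",(230,140,330,220),7);st()
E
```

```text
t 7.88 p [ 0.4697 -0.1308  0.0665] F [-0.65 -0.27  2.9 ] T [ 0.102  0.053 -0.003]
t 7.98 p [ 0.4691 -0.1307  0.066 ] F [-2.31 -0.44  1.05] T [-0.122  0.479  0.039]
```

View pics/w8.png

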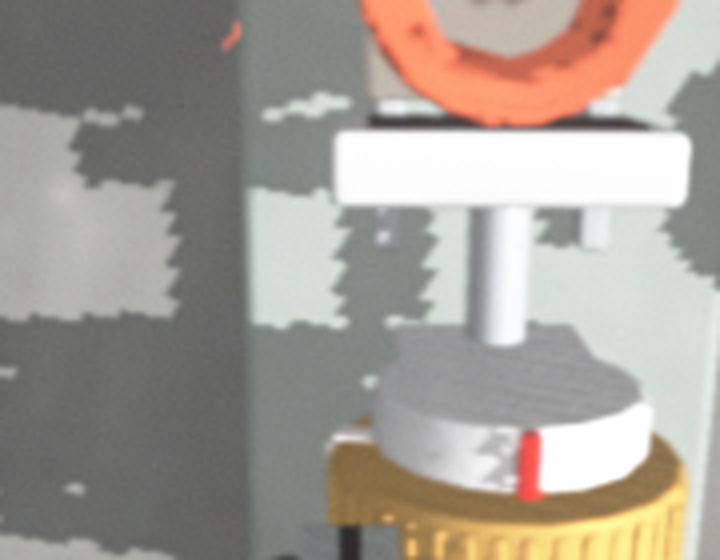

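View pics/d8.png

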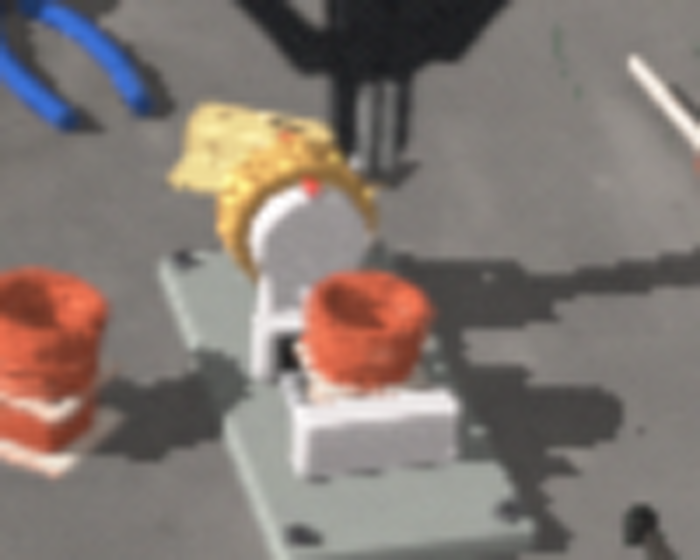

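```bash
cat > th.py <<'E'
import pickle,sys
from h import *
yaw=np.radians(11.1);X=np.r_[np.cos(yaw),np.sin(yaw),0];Y=np.r_[-np.sin(yaw),np.cos(yaw),0];Z=np.r_[0,0,1.]
CT=np.r_[.4945,-.125,.046]
def theta(tag,pix,ptr=None,yo=.012,r=.028):
    c,im,(x0,y0,f)=pickle.load(open(tag+".pkl","rb"))
    q=lambda p:(proj(c,p)-[x0,y0]+.5)*f-.5
    off=0 if ptr is None else np.array(ptr)-q(CT+.023*Z+.012*Y)  # wheel-side end of red pointer, top
    T=np.radians(np.arange(-120,120,.5))
    e=[np.linalg.norm(q(CT+r*(-np.sin(t)*X+np.cos(t)*Z)+yo*Y)+off-pix) for t in T]; i=np.argmin(e)
    print(tag,"theta deg",np.degrees(T[i]),"resid px",round(e[i],1),"off",np.round(off,1))
E
python3 - <<'E'
from th import *
theta("w4",(520,482),(381,475)); theta("w5",(538,492),(456,478));theta("w6",(532,520),(529,495));theta("w7",(182,518),(188,497));theta("w8",(332,440),(530,495))
theta("d2",(226,192));theta("d4",(247,158))
E
```

```text
w4 theta deg -44.0 resid px 16.9 off [ -8.9 -14.8]
w5 theta deg -23.5 resid px 6.3 off [ -6.3 -15.2]
w6 theta deg 1.0 resid px 9.1 off [ -6.5 -15.9]
w7 theta deg 0.5 resid px 5.1 off [ -3.8 -15.5]
w8 theta deg 83.0 resid px 2.0 off [ -8.5 -17. ]
d2 theta deg -57.5 resid px 24.7 off 0
d4 theta deg -35.0 resid px 34.0 off 0
```

```bash
cat > cyc.py <<'E'
from plan import *
def cyc(p0=None,n=11,h=5,r=27,f=40,f1=40,sh=-.6,show=True):
    S=stroke(h=h,r=r,n=n,f0=f,f1=f1)+[sh,0]
    u=np.array([-.64,.77]); E=S[-1] if p0 is None else np.array(p0)
    Rt=np.array([E,E+[4,6],[17,83],[-9,84],[-29,77],S[0]+4.5*u,S[0]+2.5*u,S[0]+1.1*u,])
    P=np.vstack([Rt,S]); R=rows(P); print(len(R),P[-1],np.sum(R,0)); 
    if len(R)>20: pr(R[:20]); print(); pr(R[20:])
    else: pr(R)
E
python3 -c "
from cyc import *
cyc((22.9,66.5)); cyc()"
```

```text
19 [21.75526546 66.68319996] [0.037 0.007 0.006]
[{"offset": [-0.131, -0.025, 0.2], "yaw": 0, "claw": -1}, {"offset": [0.324, 0.063, 0.35], "yaw": 0, "claw": -1}, {"offset": [0.851, 0.165, 0.033], "yaw": 0, "claw": -1}, {"offset": [0.654, 0.127, -0.233], "yaw": 0, "claw": -1}, {"offset": [-0.103, -0.02, -0.228], "yaw": 0, "claw": -1}, {"offset": [-0.042, -0.008, -0.052], "yaw": 0, "claw": -1}, {"offset": [-0.03, -0.006, -0.036], "yaw": 0, "claw": -1}, {"offset": [-0.023, -0.004, -0.028], "yaw": 0, "claw": -1}, {"offset": [-0.115, -0.023, 0.084], "yaw": 0, "claw": -1}, {"offset": [-0.127, -0.025, 0.063], "yaw": 0, "claw": -1}, {"offset": [-0.136, -0.026, 0.043], "yaw": 0, "claw": -1}, {"offset": [-0.14, -0.027, 0.019], "yaw": 0, "claw": -1}, {"offset": [-0.142, -0.028, 0.002], "yaw": 0, "claw": -1}, {"offset": [-0.142, -0.027, 0.0], "yaw": 0, "claw": -1}, {"offset": [-0.142, -0.028, -0.002], "yaw": 0, "claw": -1}, {"offset": [-0.14, -0.027, -0.019], "yaw": 0, "claw": -1}, {"offset": [-0.136, -0.027, -0.043], "yaw": 0, "claw": -1}, {"offset": [-0.127, -0.024, -0.063], "yaw": 0, "claw":
[... 564 characters left out ...]
[-0.023, -0.005, -0.028], "yaw": 0, "claw": -1}, {"offset": [-0.116, -0.022, 0.084], "yaw": 0, "claw": -1}, {"offset": [-0.127, -0.025, 0.063], "yaw": 0, "claw": -1}, {"offset": [-0.135, -0.026, 0.043], "yaw": 0, "claw": -1}, {"offset": [-0.141, -0.027, 0.019], "yaw": 0, "claw": -1}, {"offset": [-0.142, -0.028, 0.002], "yaw": 0, "claw": -1}, {"offset": [-0.141, -0.028, 0.0], "yaw": 0, "claw": -1}, {"offset": [-0.142, -0.027, -0.002], "yaw": 0, "claw": -1}, {"offset": [-0.141, -0.027, -0.019], "yaw": 0, "claw": -1}, {"offset": [-0.135, -0.027, -0.043], "yaw": 0, "claw": -1}, {"offset": [-0.127, -0.025, -0.063], "yaw": 0, "claw": -1}, {"offset": [-0.116, -0.022, -0.084], "yaw": 0, "claw": -1}]
```

Request:
jog_arm --motion '[{"offset": [-0.131,-0.025,0.2],"yaw": 0,"claw": -1},{"offset": [0.324,0.063,0.35],"yaw": 0,"claw": -1},{"offset": [0.851,0.165,0.033],"yaw": 0,"claw": -1},{"offset": [0.654,0.127,-0.233],"yaw": 0,"claw": -1},{"offset": [-0.103,-0.02,-0.228],"yaw": 0,"claw": -1},{"offset": [-0.042,-0.008,-0.052],"yaw": 0,"claw": -1},{"offset": [-0.03,-0.006,-0.036],"yaw": 0,"claw": -1}]'

```text
clock: 8.57
tool_pos: [0.517, -0.1215, 0.068]
tcp_rot: [0.546, 0.45, 0.546, -0.449]
wrist_force: [3.9, 2.0, 3.4]
gripper_width: -0.003
```

Request:
jog_arm --motion '[{"offset": [-0.023,-0.004,-0.028],"yaw": 0,"claw": -1}]'

```text
clock: 8.65
tool_pos: [0.5169, -0.1216, 0.0679]
tcp_rot: [0.547, 0.45, 0.545, -0.448]
wrist_force: [5.9, 3.5, 6.2]
gripper_width: -0.001
```

Request:
jog_arm --motion '[{"offset": [-0.115,-0.023,0.084],"yaw": 0,"claw": -1},{"offset": [-0.127,-0.025,0.063],"yaw": 0,"claw": -1},{"offset": [-0.136,-0.026,0.043],"yaw": 0,"claw": -1}]'

```text
clock: 8.9
tool_pos: [0.5042, -0.1239, 0.0736]
tcp_rot: [0.546, 0.45, 0.546, -0.449]
wrist_force: [1.9, 2.4, 3.9]
gripper_width: -0.0
```

Request:
jog_arm --motion '[{"offset": [-0.14,-0.027,0.019],"yaw": 0,"claw": -1},{"offset": [-0.142,-0.028,0.002],"yaw": 0,"claw": -1},{"offset": [-0.142,-0.027,0.0],"yaw": 0,"claw": -1}]'

```text
clock: 9.15
tool_pos: [0.4911, -0.1265, 0.074]
tcp_rot: [0.546, 0.449, 0.546, -0.449]
wrist_force: [0.6, 2.1, 7.6]
gripper_width: -0.001
```

Request:
jog_arm --motion '[{"offset": [-0.142,-0.028,-0.002],"yaw": 0,"claw": -1},{"offset": [-0.14,-0.027,-0.019],"yaw": 0,"claw": -1},{"offset": [-0.136,-0.027,-0.043],"yaw": 0,"claw": -1}]'

```text
clock: 9.4
tool_pos: [0.4779, -0.1291, 0.0717]
tcp_rot: [0.546, 0.449, 0.546, -0.45]
wrist_force: [-0.1, 0.7, 4.8]
gripper_width: 0.004
```

Request:
jog_arm --motion '[{"offset": [-0.127,-0.024,-0.063],"yaw": 0,"claw": -1},{"offset": [-0.116,-0.023,-0.084],"yaw": 0,"claw": -1}]'

```text
clock: 9.57
tool_pos: [0.4702, -0.1305, 0.0668]
tcp_rot: [0.546, 0.449, 0.546, -0.45]
wrist_force: [-0.3, 0.4, 3.4]
gripper_width: -0.002
```

```bash
python3 - <<'E'
from shot import *
st(); shot("wrist","w9",(170,100,350,240),4); st()
E
```

```text
t 9.57 p [ 0.4702 -0.1305  0.0668] F [-0.25  0.39  3.38] T [0.05  0.213 0.042]
t 9.62 p [ 0.4693 -0.1305  0.0662] F [-1.78 -0.76  2.25] T [-0.263  0.236 -0.   ]
```

View pics/w9.png

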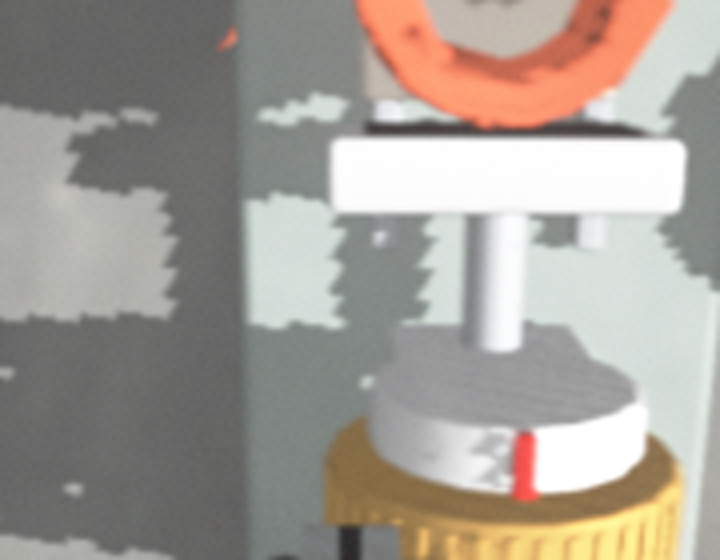

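Request:
jog_arm --motion '[{"offset": [-0.131,-0.025,0.2],"yaw": 0,"claw": -1},{"offset": [0.287,0.055,0.344],"yaw": 0,"claw": -1},{"offset": [0.85,0.166,0.033],"yaw": 0,"claw": -1},{"offset": [0.655,0.127,-0.233],"yaw": 0,"claw": -1},{"offset": [-0.104,-0.02,-0.228],"yaw": 0,"claw": -1},{"offset": [-0.042,-0.008,-0.052],"yaw": 0,"claw": -1},{"offset": [-0.029,-0.006,-0.036],"yaw": 0,"claw": -1},{"offset": [-0.023,-0.005,-0.028],"yaw": 0,"claw": -1},{"offset": [-0.116,-0.022,0.084],"yaw": 0,"claw": -1},{"offset": [-0.127,-0.025,0.063],"yaw": 0,"claw": -1},{"offset": [-0.135,-0.026,0.043],"yaw": 0,"claw": -1},{"offset": [-0.141,-0.027,0.019],"yaw": 0,"claw": -1},{"offset": [-0.142,-0.028,0.002],"yaw": 0,"claw": -1},{"offset": [-0.141,-0.028,0.0],"yaw": 0,"claw": -1},{"offset": [-0.142,-0.027,-0.002],"yaw": 0,"claw": -1},{"offset": [-0.141,-0.027,-0.019],"yaw": 0,"claw": -1},{"offset": [-0.135,-0.027,-0.043],"yaw": 0,"claw": -1},{"offset": [-0.127,-0.025,-0.063],"yaw": 0,"claw": -1},{"offset": [-0.116,-0.022,-0.084],"yaw": 0,"claw": -1}]'

```text
clock: 11.2
tool_pos: [0.4702, -0.1305, 0.0668]
tcp_rot: [0.545, 0.449, 0.546, -0.45]
wrist_force: [-1.5, -0.4, 4.1]
gripper_width: 0.0
```

```bash
python3 - <<'E'
from shot import *
st(); shot("wrist","w10",(170,100,350,240),4); st()
E
```

```text
t 11.2 p [ 0.4702 -0.1305  0.0668] F [-1.51 -0.36  4.13] T [0.031 0.207 0.034]
t 11.25 p [ 0.4693 -0.1304  0.0661] F [-0.88 -0.74  2.14] T [-0.266  0.226 -0.058]
```

View pics/w10.png

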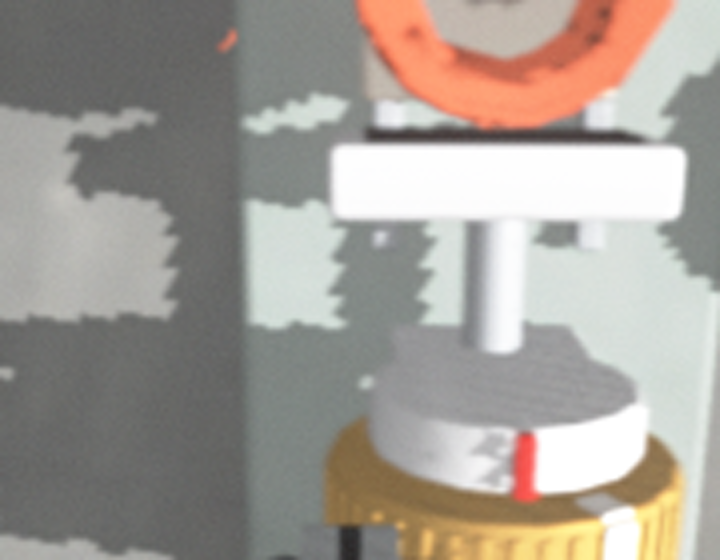

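```bash
python3 - <<'E'
from th import *
theta("w10",(615,512),(526,495))
theta("w6",(532,518),(529,495));theta("w5",(541,495),(456,478))
E
```

```text
w10 theta deg -24.000000000000004 resid px 9.4 off [ -8.6 -17.9]
w6 theta deg 1.0 resid px 7.1 off [ -6.5 -15.9]
w5 theta deg -24.000000000000004 resid px 9.8 off [ -6.3 -15.2]
```

Request:
jog_arm --motion '[{"offset": [-0.131,-0.025,0.2],"yaw": 0,"claw": -1},{"offset": [0.287,0.055,0.344],"yaw": 0,"claw": -1},{"offset": [0.85,0.166,0.033],"yaw": 0,"claw": -1},{"offset": [0.655,0.127,-0.233],"yaw": 0,"claw": -1},{"offset": [-0.104,-0.02,-0.228],"yaw": 0,"claw": -1},{"offset": [-0.042,-0.008,-0.052],"yaw": 0,"claw": -1},{"offset": [-0.029,-0.006,-0.036],"yaw": 0,"claw": -1},{"offset": [-0.023,-0.005,-0.028],"yaw": 0,"claw": -1},{"offset": [-0.116,-0.022,0.084],"yaw": 0,"claw": -1},{"offset": [-0.127,-0.025,0.063],"yaw": 0,"claw": -1},{"offset": [-0.135,-0.026,0.043],"yaw": 0,"claw": -1},{"offset": [-0.141,-0.027,0.019],"yaw": 0,"claw": -1},{"offset": [-0.142,-0.028,0.002],"yaw": 0,"claw": -1},{"offset": [-0.141,-0.028,0.0],"yaw": 0,"claw": -1},{"offset": [-0.142,-0.027,-0.002],"yaw": 0,"claw": -1},{"offset": [-0.141,-0.027,-0.019],"yaw": 0,"claw": -1},{"offset": [-0.135,-0.027,-0.043],"yaw": 0,"claw": -1},{"offset": [-0.127,-0.025,-0.063],"yaw": 0,"claw": -1},{"offset": [-0.116,-0.022,-0.084],"yaw": 0,"claw": -1}]'

```text
clock: 12.83
tool_pos: [0.4701, -0.1305, 0.0668]
tcp_rot: [0.545, 0.449, 0.546, -0.45]
wrist_force: [-0.1, 0.4, 3.1]
gripper_width: -0.004
```

```bash
python3 - <<'E'
from shot import *
st(); shot("wrist","w11",(170,100,350,240),4); st()
E
```

```text
t 12.83 p [ 0.4701 -0.1305  0.0668] F [-0.07  0.38  3.1 ] T [ 0.058  0.2   -0.035]
t 12.88 p [ 0.4692 -0.1304  0.0661] F [-1.62 -1.47  1.97] T [-0.325  0.178 -0.004]
```

View pics/w11.png

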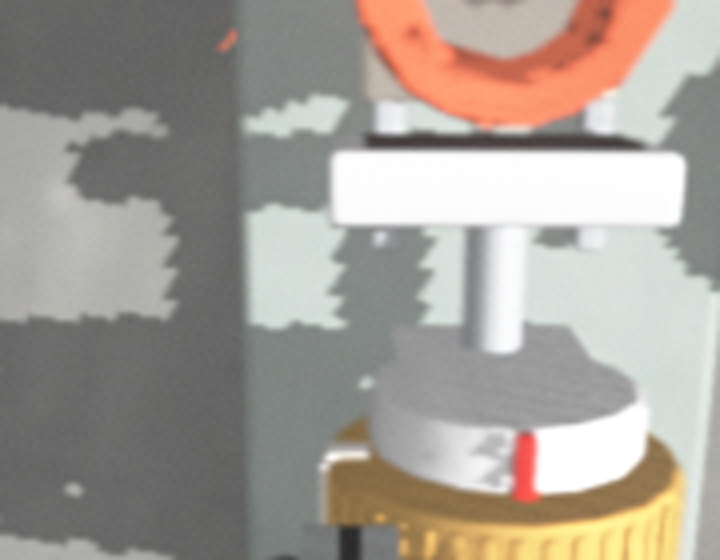

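Request:
jog_arm --motion '[{"offset": [-0.131,-0.025,0.2],"yaw": 0,"claw": -1},{"offset": [0.287,0.055,0.344],"yaw": 0,"claw": -1},{"offset": [0.85,0.166,0.033],"yaw": 0,"claw": -1},{"offset": [0.655,0.127,-0.233],"yaw": 0,"claw": -1},{"offset": [-0.104,-0.02,-0.228],"yaw": 0,"claw": -1},{"offset": [-0.042,-0.008,-0.052],"yaw": 0,"claw": -1},{"offset": [-0.029,-0.006,-0.036],"yaw": 0,"claw": -1},{"offset": [-0.023,-0.005,-0.028],"yaw": 0,"claw": -1},{"offset": [-0.116,-0.022,0.084],"yaw": 0,"claw": -1},{"offset": [-0.127,-0.025,0.063],"yaw": 0,"claw": -1},{"offset": [-0.135,-0.026,0.043],"yaw": 0,"claw": -1},{"offset": [-0.141,-0.027,0.019],"yaw": 0,"claw": -1},{"offset": [-0.142,-0.028,0.002],"yaw": 0,"claw": -1},{"offset": [-0.141,-0.028,0.0],"yaw": 0,"claw": -1},{"offset": [-0.142,-0.027,-0.002],"yaw": 0,"claw": -1},{"offset": [-0.141,-0.027,-0.019],"yaw": 0,"claw": -1},{"offset": [-0.135,-0.027,-0.043],"yaw": 0,"claw": -1},{"offset": [-0.127,-0.025,-0.063],"yaw": 0,"claw": -1},{"offset": [-0.116,-0.022,-0.084],"yaw": 0,"claw": -1}]'

```text
clock: 14.47
tool_pos: [0.4701, -0.1305, 0.0668]
tcp_rot: [0.545, 0.449, 0.546, -0.45]
wrist_force: [-0.2, 0.4, 3.2]
gripper_width: -0.0
```

```bash
python3 - <<'E'
from shot import *
st(); shot("wrist","w12",(170,100,350,240),4); st()
E
```

```text
t 14.47 p [ 0.4701 -0.1305  0.0668] F [-0.19  0.44  3.17] T [ 0.069  0.195 -0.019]
t 14.52 p [ 0.4692 -0.1304  0.0661] F [-1.9  -1.43  1.52] T [-0.275  0.203 -0.04 ]
```

View pics/w12.png

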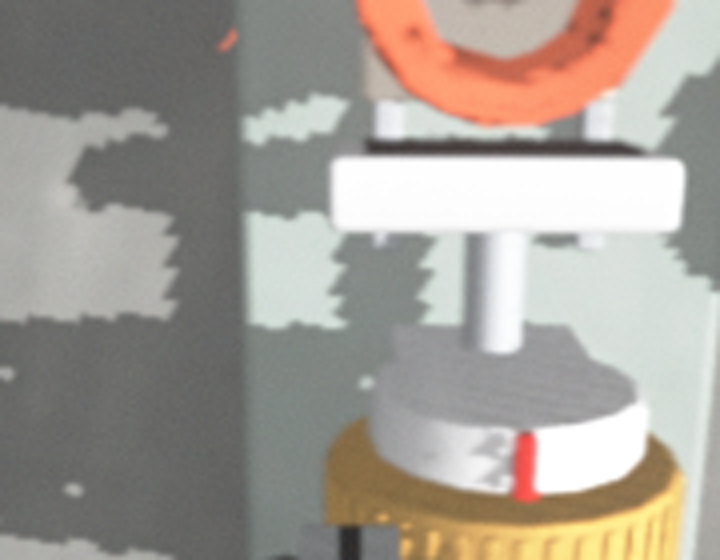

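Request:
jog_arm --motion '[{"offset": [-0.131,-0.025,0.2],"yaw": 0,"claw": -1},{"offset": [0.287,0.055,0.344],"yaw": 0,"claw": -1},{"offset": [0.85,0.166,0.033],"yaw": 0,"claw": -1},{"offset": [0.655,0.127,-0.233],"yaw": 0,"claw": -1},{"offset": [-0.104,-0.02,-0.228],"yaw": 0,"claw": -1},{"offset": [-0.042,-0.008,-0.052],"yaw": 0,"claw": -1},{"offset": [-0.029,-0.006,-0.036],"yaw": 0,"claw": -1},{"offset": [-0.023,-0.005,-0.028],"yaw": 0,"claw": -1},{"offset": [-0.116,-0.022,0.084],"yaw": 0,"claw": -1},{"offset": [-0.127,-0.025,0.063],"yaw": 0,"claw": -1},{"offset": [-0.135,-0.026,0.043],"yaw": 0,"claw": -1},{"offset": [-0.141,-0.027,0.019],"yaw": 0,"claw": -1},{"offset": [-0.142,-0.028,0.002],"yaw": 0,"claw": -1},{"offset": [-0.141,-0.028,0.0],"yaw": 0,"claw": -1},{"offset": [-0.142,-0.027,-0.002],"yaw": 0,"claw": -1},{"offset": [-0.141,-0.027,-0.019],"yaw": 0,"claw": -1},{"offset": [-0.135,-0.027,-0.043],"yaw": 0,"claw": -1},{"offset": [-0.127,-0.025,-0.063],"yaw": 0,"claw": -1},{"offset": [-0.116,-0.022,-0.084],"yaw": 0,"claw": -1}]'

```text
clock: 16.1
tool_pos: [0.4701, -0.1305, 0.0668]
tcp_rot: [0.545, 0.449, 0.546, -0.45]
wrist_force: [-1.1, 0.7, 3.8]
gripper_width: -0.003
```

```bash
python3 - <<'E'
from shot import *
st(); shot("wrist","w13",(170,100,350,240),4); shot("side","d13",(230,140,330,220),7); st()
E
```

```text
t 16.1 p [ 0.4701 -0.1305  0.0668] F [-1.12  0.74  3.85] T [ 0.001  0.176 -0.016]
t 16.2 p [ 0.4696 -0.1305  0.0662] F [-3.25 -1.75  2.39] T [-0.252  0.706  0.016]
```

View pics/w13.png

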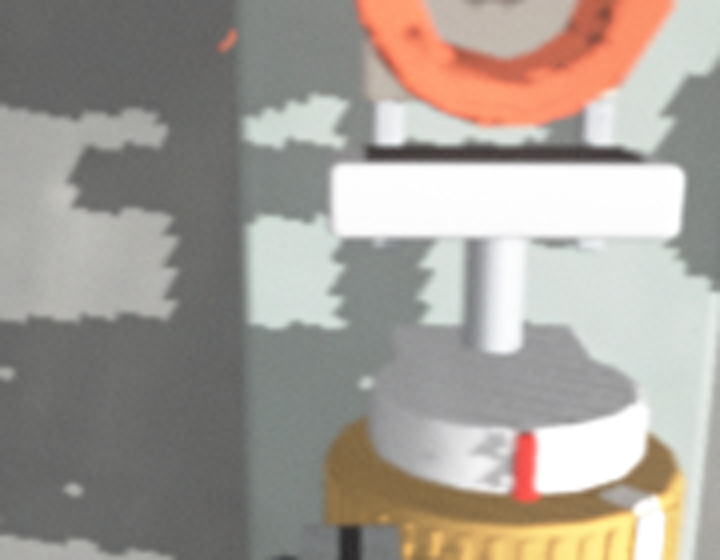

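View pics/d13.png

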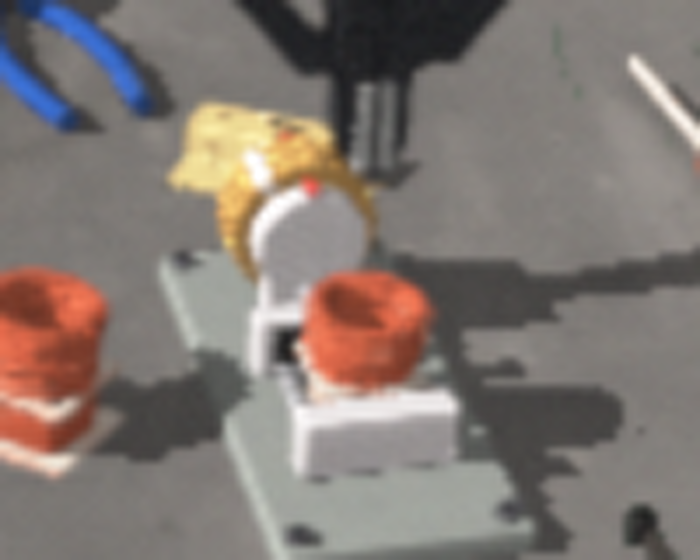

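```bash
python3 - <<'E'
from th import *
for m in [(635,500),(648,500),(655,498)]: theta("w13",m,(526,495))
E
python3 -c "
from cyc import *
cyc()"
```

```text
w13 theta deg -32.0 resid px 3.0 off [ -8.7 -18. ]
w13 theta deg -36.5 resid px 7.4 off [ -8.7 -18. ]
w13 theta deg -39.5 resid px 8.3 off [ -8.7 -18. ]
19 [21.75526546 66.68319996] [-1.24900090e-16 -1.38777878e-17  6.93889390e-17]
[{"offset": [-0.131, -0.025, 0.2], "yaw": 0, "claw": -1}, {"offset": [0.287, 0.055, 0.344], "yaw": 0, "claw": -1}, {"offset": [0.85, 0.166, 0.033], "yaw": 0, "claw": -1}, {"offset": [0.655, 0.127, -0.233], "yaw": 0, "claw": -1}, {"offset": [-0.104, -0.02, -0.228], "yaw": 0, "claw": -1}, {"offset": [-0.042, -0.008, -0.052], "yaw": 0, "claw": -1}, {"offset": [-0.029, -0.006, -0.036], "yaw": 0, "claw": -1}, {"offset": [-0.023, -0.005, -0.028], "yaw": 0, "claw": -1}, {"offset": [-0.116, -0.022, 0.084], "yaw": 0, "claw": -1}, {"offset": [-0.127, -0.025, 0.063], "yaw": 0, "claw": -1}, {"offset": [-0.135, -0.026, 0.043], "yaw": 0, "claw": -1}, {"offset": [-0.141, -0.027, 0.019], "yaw": 0, "claw": -1}, {"offset": [-0.142, -0.028, 0.002], "yaw": 0, "claw": -1}, {"offset": [-0.141, -0.028, 0.0], "yaw": 0, "claw": -1}, {"offset": [-0.142, -0.027, -0.002], "yaw": 0, "claw": -1}, {"offset": [-0.141, -0.027, -0.019], "yaw": 0, "claw": -1}, {"offset": [-0.135, -0.027, -0.043], "yaw": 0, "claw": -1}, {"offset": [-0.127, -0.025, -0.063], "yaw": 0, "claw": -1}, {"offset": [-0.116, -0.022, -0.084], "yaw": 0, "claw": -1}]
```

```bash
python3 -c "
from plan import *
a=lambda d:(4.4+27*np.sin(d/27),46+27*np.cos(d/27))
P=np.array([(21.755,66.683),(25.7,72.7),(17,82),(2,80),(2,76),(2,74.4),(2,73.6),(2,73),a(.5),a(3.5),a(6.5),a(9.5),a(11.6),a(11.6)]);pr(rows(P)); print(P[-1])
"
```

```text
[{"offset": [-0.129, -0.025, 0.201], "yaw": 0, "claw": -1}, {"offset": [0.285, 0.055, 0.31], "yaw": 0, "claw": -1}, {"offset": [0.49, 0.096, -0.067], "yaw": 0, "claw": -1}, {"offset": [0.0, 0.0, -0.133], "yaw": 0, "claw": -1}, {"offset": [0.0, 0.0, -0.054], "yaw": 0, "claw": -1}, {"offset": [0.0, 0.0, -0.026], "yaw": 0, "claw": -1}, {"offset": [0.0, 0.0, -0.02], "yaw": 0, "claw": -1}, {"offset": [-0.094, -0.019, -0.001], "yaw": 0, "claw": -1}, {"offset": [-0.098, -0.019, -0.007], "yaw": 0, "claw": -1}, {"offset": [-0.097, -0.019, -0.018], "yaw": 0, "claw": -1}, {"offset": [-0.094, -0.018, -0.03], "yaw": 0, "claw": -1}, {"offset": [-0.063, -0.012, -0.026], "yaw": 0, "claw": -1}, {"offset": [0.0, 0.0, 0.0], "yaw": 0, "claw": -1}]
[15.64642124 70.54624227]
```

Request:
jog_arm --motion '[{"offset": [-0.129,-0.025,0.201],"yaw": 0,"claw": -1},{"offset": [0.285,0.055,0.31],"yaw": 0,"claw": -1},{"offset": [0.49,0.096,-0.067],"yaw": 0,"claw": -1},{"offset": [0.0,0.0,-0.133],"yaw": 0,"claw": -1},{"offset": [0.0,0.0,-0.054],"yaw": 0,"claw": -1},{"offset": [0.0,0.0,-0.026],"yaw": 0,"claw": -1},{"offset": [0.0,0.0,-0.02],"yaw": 0,"claw": -1},{"offset": [-0.094,-0.019,-0.001],"yaw": 0,"claw": -1},{"offset": [-0.098,-0.019,-0.007],"yaw": 0,"claw": -1},{"offset": [-0.097,-0.019,-0.018],"yaw": 0,"claw": -1},{"offset": [-0.094,-0.018,-0.03],"yaw": 0,"claw": -1},{"offset": [-0.063,-0.012,-0.026],"yaw": 0,"claw": -1},{"offset": [0.0,0.0,0.0],"yaw": 0,"claw": -1}]'

```text
clock: 17.28
tool_pos: [0.4765, -0.1291, 0.0711]
tcp_rot: [0.546, 0.449, 0.546, -0.45]
wrist_force: [-2.0, 0.1, 6.0]
gripper_width: -0.0
```

```bash
python3 - <<'E'
from shot import *
st(); shot("wrist","w14",(190,150,350,250),5); st()
E
```

```text
t 17.28 p [ 0.4765 -0.1291  0.0711] F [-2.04  0.11  5.95] T [-0.005  0.299  0.056]
t 17.33 p [ 0.4766 -0.1292  0.0711] F [-1.36  0.62  5.44] T [-0.09   0.34  -0.038]
```

View pics/w14.png

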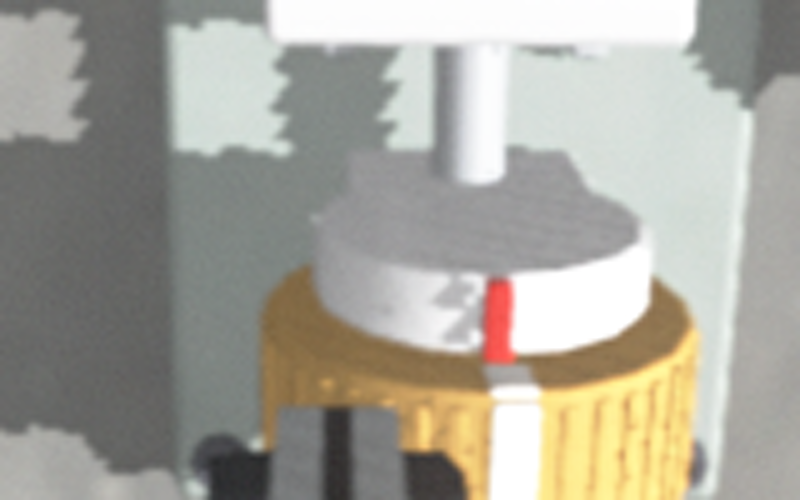

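```bash
python3 - <<'E'
from th import *
theta("w14",(516,388),(501,360)); 
c,im,(x0,y0,f)=pickle.load(open("w14.pkl","rb"))
q=lambda p:((proj(c,p)-[x0,y0]+.5)*f-.5).round(1)
for t in (-5,0,5): 
  t=np.radians(t); print(q(CT+.023*Z+.022*Y),q(CT+.023*Z+.012*Y),[q(CT+r*(-np.sin(t)*X+np.cos(t)*Z)+y*Y) for r,y in[(.024,.012),(.028,.012),(.028,0)]])
E
```

```text
w14 theta deg -2.0 resid px 9.1 off [ -3.8 -15.7]
[508.2 293.5] [504.8 375.7] [array([524.3, 379.1]), array([532. , 394.3]), array([527.3, 490.9])]
[508.2 293.5] [504.8 375.7] [array([505.9, 379.4]), array([510. , 394.7]), array([505.8, 491.4])]
[508.2 293.5] [504.8 375.7] [array([487.3, 379.1]), array([487.8, 394.3]), array([484.1, 491. ])]
```

Request:
jog_arm --motion '[{"offset": [-0.033,-0.006,-0.016],"yaw": 0,"claw": -1},{"offset": [0,0,0],"yaw": 0,"claw": -1}]'

```text
clock: 17.5
tool_pos: [0.4757, -0.1293, 0.0706]
tcp_rot: [0.546, 0.449, 0.546, -0.45]
wrist_force: [-1.6, 0.8, 3.6]
gripper_width: 0.001
```

```bash
python3 - <<'E'
from shot import *
st(); shot("wrist","w15",(190,150,350,250),5); st()
E
```

```text
t 17.5 p [ 0.4757 -0.1293  0.0706] F [-1.57  0.77  3.62] T [-0.04   0.295 -0.004]
t 17.55 p [ 0.4757 -0.1293  0.0706] F [-1.38 -0.47  4.82] T [-0.061  0.291  0.02 ]
```

View pics/w15.png

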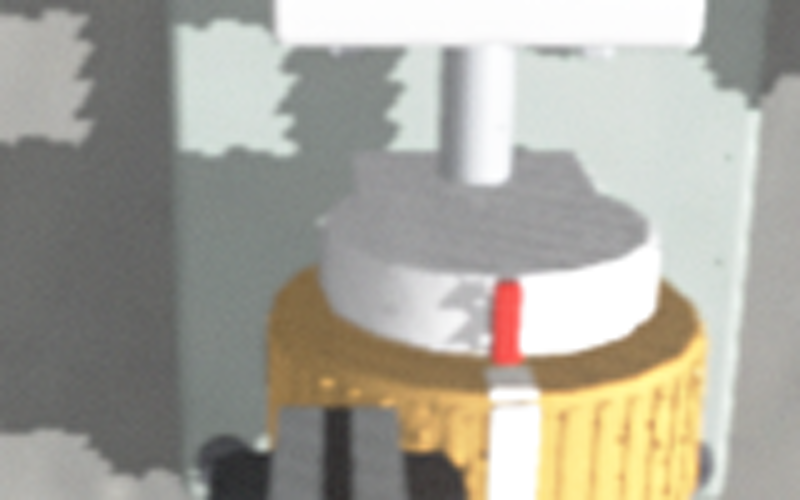

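Request:
jog_arm --motion '[{"offset": [-0.042,-0.008,0.091],"yaw": 0,"claw": -1},{"offset": [-0.06,-0.01,0.2],"yaw": 0,"claw": -1},{"offset": [0,0,0.8],"yaw": 0,"claw": -1},{"offset": [0,0,1],"yaw": 0,"claw": -1},{"offset": [0.1,-0.1,1],"yaw": 0,"claw": -1},{"offset": [0.3,-0.5,1],"yaw": 0,"claw": -1},{"offset": [0.4,-0.7,1],"yaw": 0,"claw": -1},{"offset": [0.3,-0.7,0.5],"yaw": 0,"claw": -1},{"offset": [0,0,0],"yaw": 0,"claw": -1},{"offset": [0,0,0],"yaw": 0,"claw": -1}]'

```text
clock: 18.38
tool_pos: [0.507, -0.1908, 0.2388]
tcp_rot: [0.546, 0.45, 0.545, -0.45]
wrist_force: [-0.5, 0.2, -1.0]
gripper_width: -0.0
```

```bash
python3 - <<'E'
from shot import *
st(); shot("wrist","w16",(180,40,330,150),5); shot("side","d16",(200,140,330,240),6);shot("scene","s16",(230,150,400,260),4.5);st()
E
```

```text
t 18.38 p [ 0.507  -0.1908  0.2388] F [-0.52  0.16 -0.96] T [0.014 0.049 0.012]
t 18.53 p [ 0.5054 -0.1887  0.2368] F [-0.46  1.38 -0.38] T [0.004 0.006 0.024]
```

View pics/w16.png

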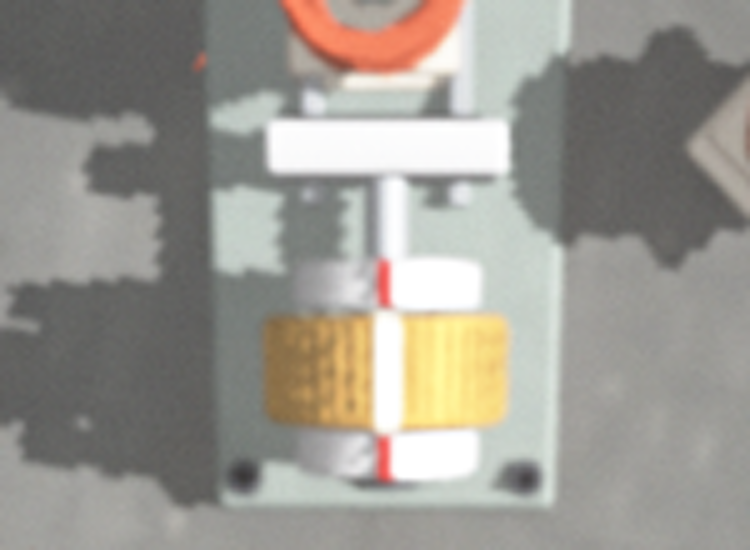

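View pics/d16.png

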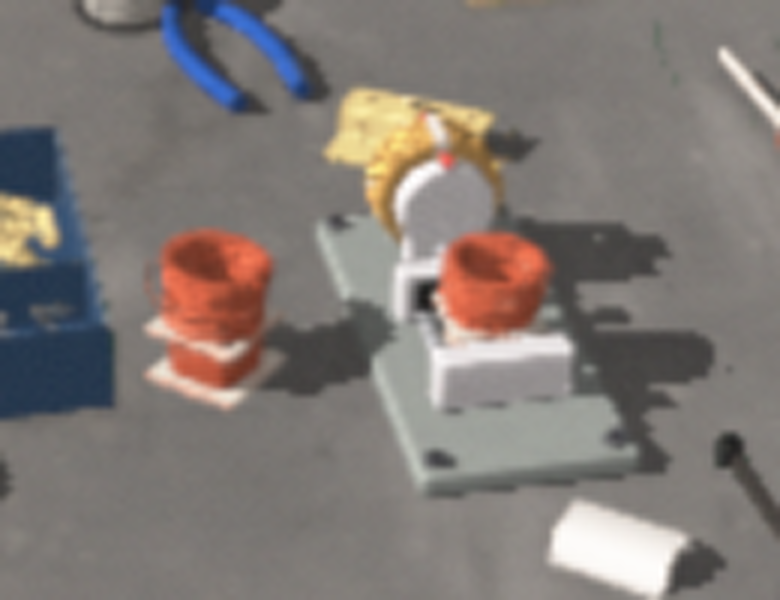

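```bash
python3 - <<'E'
from th import *
c,im,(x0,y0,f)=pickle.load(open("w16.pkl","rb"))
for y in (.02,0,-.02):
    print([proj(c,CT+r*Z+y*Y).round(2) for r in (.023,.028)])
im=im.astype(int)
for row in (95,98,130,133): # red
    w=np.clip(im[row,245:268,0]-im[row,245:268,1]-20,0,None); print(row,"red",(w*np.arange(245,268)).sum()/w.sum())
for row in range(106,124,4):
    w=np.clip(im[row,245:268,2]-130,0,None); print(row,"white",(w*np.arange(245,268)).sum()/max(w.sum(),1),w)
E
```

```text
[array([257.68,  94.87]), array([257.69,  94.73])]
[array([257.69, 114.16]), array([257.7 , 114.34])]
[array([257.7 , 132.78]), array([257.71, 133.25])]
95 red 256.2332155477032
98 red 256.2342007434944
130 red 256.2836363636364
133 red 256.2170818505338
106 white 257.8170266836086 [  0   0   0   0   0   0   0   0   0  32 114 125 125 125 123  82  12   0
   4   8   8   7  22]
110 white 257.89312977099235 [  0   0   0   0   0   0   0   0   0  31 115 125 125 125 122  74   8   0
   5  11   9  12  24]
114 white 257.9800995024876 [  0   0   0   0   0   0   0   0   0  35 116 125 125 125 123  78   5   0
   5  12  12  15  28]
118 white 257.885534591195 [  0   0   0   0   0   0   0   0   0  33 116 125 125 125 123  79  10   0
   5  11   7  11  25]
122 white 258.0317848410758 [  0   0   0   0   0   0   0   0   0  36 116 125 125 125 123  76  15   1
   9  14  11  15  27]
```

```bash
python3 - <<'E'
import pickle,cv2,numpy as np
a=cv2.imread("pics/side0.png")[:,:,::-1].astype(np.float32); b=pickle.load(open("d16.pkl","rb"))[1].astype(np.float32)
for n,(x0,y0,x1,y1) in dict(coil=(270,176,296,200),spare=(222,176,250,210),shell=(288,220,320,242),bracket=(252,152,262,170)).items():
    print(n,cv2.phaseCorrelate(a[y0:y1,x0:x1].mean(2),b[y0:y1,x0:x1].mean(2)),np.abs(a-b)[y0:y1,x0:x1].mean().round(1))
E
```

```text
coil ((0.6074514013821801, -0.5174441640369718), 0.924621147506031) 5.3
spare ((0.0793049299533024, 0.007270246690207927), 0.9783856230753439) 1.1
shell ((0.022791476128944055, 0.04260385354675478), 0.9986269098396102) 0.9
bracket ((0.12346835816841839, 0.5422914097595992), 0.94762079583274) 2.6
```

```bash
python3 - <<'E'
import pickle,cv2,numpy as np
from h import *
D={t:pickle.load(open(t+".pkl","rb")) for t in("d2","d13","d16")}
a=cv2.imread("pics/side0.png")[:,:,::-1]
def om(im,box):
    x0,y0,x1,y1=box; p=im[y0:y1,x0:x1].astype(int); m=np.clip(p[...,0]-p[...,2]-60,0,60)*(p[...,1]<110)
    yy,xx=np.mgrid[y0:y1,x0:x1]; return (m*xx).sum()/m.sum(),(m*yy).sum()/m.sum(),m.sum()
for n,im in [("0",a)]+[(t,D[t][1]) for t in D]: print(n,om(im,(270,174,296,200)),om(im,(222,174,250,210)))
def sv(im,nm): cv2.imwrite(nm,cv2.resize(im[165:215,255:315,::-1],None,fx=10,fy=10,interpolation=cv2.INTER_CUBIC))
sv(np.ascontiguousarray(np.hstack([a[165:215,262:302],D["d16"][1][165:215,262:302]])),"pics/x.png")
c=np.hstack([a[165:215,262:302],D["d16"][1][165:215,262:302]])[:,:,::-1]; cv2.imwrite("pics/cmp.png",cv2.resize(c,None,fx=9,fy=9,interpolation=cv2.INTER_CUBIC))
E
```

```text
0 (np.float64(281.9185968819599), np.float64(186.07873051224945), np.int64(8980)) (np.float64(234.82969469554834), np.float64(188.94687020296777), np.int64(11726))
d2 (np.float64(282.02599179206567), np.float64(186.00433196534428), np.int64(8772)) (np.float64(234.78403240779812), np.float64(189.00793315891636), np.int64(11849))
d13 (np.float64(282.0004621606008), np.float64(186.1640670132871), np.int64(8655)) (np.float64(234.84535186794093), np.float64(189.0527367506516), np.int64(11510))
d16 (np.float64(281.8863302855853), np.float64(186.0706626030026), np.int64(8859)) (np.float64(234.89527112765418), np.float64(188.9409525420861), np.int64(11821))Traceback (most recent call last):
  File "<stdin>", line 10, in <module>
  File "<stdin>", line 9, in sv
cv2.error: OpenCV(4.12.0) /io/opencv/modules/imgproc/src/resize.cpp:4208: error: (-215:Assertion failed) !ssize.empty() in function 'resize'
```

```bash
python3 - <<'E'
from cell import robot
from shot import *
st(); print(robot.hand_in())
E
```

```text
t 18.53 p [ 0.5054 -0.1887  0.2368] F [-0.46  1.38 -0.38] T [0.004 0.006 0.024]
the job is handed in; nothing more can be done
None
```

I rolled the wheel with the shut fingertips, brought the white mark up to the pointers, then gave it two more turns. I took the hand clear and handed in at 18.5 s.

**Mark:** the last top view puts it about 1 mm, or 2°, short of the pointer line. The view taken while still pressing had read about 0°. I left it rather than nudge it again.

**Turn count:** two full turns. The mark passed the top once on the way, and the jaw backed off about 6 mm by eye.

**Coil and the things around it:** the clamped coil, spare coil and half shell did not shift measurably in the side camera (0.1 px or less). The bracket check gave a 0.5 px shift, but the turned wheel may lie in that patch. The bracket looks unmoved by eye, and the hand was never near it. A first coarse check also gave the clamped coil a 0.6 px shift. That one probably came from the jaw moving in the background, because the colour-based check shows no movement.

**Press:** readings during the strokes were mostly 3 to 10 N. The first touch of the second stroke was too quick and gave one brief reading of about 22 N (18 N vertical). I softened the touch-downs after that. Forces between readings were not sampled.

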